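Turn over the lamp dimmer, park it on its charging pad and set its thumbwheel

TASK

The lamp's white dimmer has been left lying on its face on the drawing board. Turn it over without dropping it or letting it topple, set it face up in the middle of its black charging pad, lengthwise like the pad, and let go of it; then, with it lying there, press a fingertip lightly (well under 25 N) on the thumbwheel in its face and roll it until the small pointer stands at the long tick of the scale. Leave the jars, glass, brush, eraser, pencil case and remote control where they are, and leave the dimmer lying on the pad.

Things in the scene. Friction and masses are not known exactly. Their poses are not given: they have to be found in the camera images.
- dimmer_mid (a point): centre of the loose dimmer, the thing to grasp, across its width: white block 110 long (x) x 52 wide (y) x 44 mm thick (z), about 0.2 kg. z points out of its flat back with a grey battery door: up while it lies on its face as at the start, down when face up. Lies level on face or back (centre 22 mm above the support), stands stably on either end (centre 55 mm up)
- face_mid (a point): centre of the dimmer's face panel, 14 mm from dimmer_mid, same axes. At each end of the face a grey bumper bar (10 mm long in x, full width, inner side at x = +-45 mm) stands 8 mm proud. Between the bars: thumbwheel in its slot at y = -10 mm, scale with pointer at y = +8 mm; nothing but the wheel stands up to block a fingertip
- wheel_rim (a point): top of the thumbwheel's rim, where to press; 2 mm lower than the bumper bars. Same axes as dimmer_mid. Wheel 40 mm in diameter, 12 mm wide, axle along y, poking 6 mm out of the face through a slot 37 x 15 mm. Spring mounted: yields up to 2.5 mm at 4 N per mm, hard beyond
- wheel (a joint): angle of the thumbwheel, rad, -2.4 to 2.4 (stops); starts between -2.2 and -1.2; the long tick is at 0.6. Grows when the exposed rim is pushed to the dimmer's +x; 1 rad is 20 mm of rim and 13 mm of pointer travel, the same way. Stays where left; turning takes about 1.5 N along the rim, so press with 3 to 8 N
- long_tick (a point): middle of the long, thick tick (10 mm long) of the scale on the dimmer's face, 7.8 mm from its middle towards +x; the eight other ticks, spaced 7.8 mm, are 4 mm long. The pointer, a bright metal tab 3.4 mm wide, slides along x in the black strip beside the ticks; it has to stand level with this tick
- pad_top (a point): centre of the top of the fixed charging pad, a black slab 170 long (x) x 100 wide (y) x 10 mm high; z up. It lies, like everything here, on the drawing board, a flat wooden slab whose top is at z = 0.012 (12 mm above the table)
- ink_tall: bystander: amber ink jar with black cap, 42 mm across, 85 mm tall; origin at the centre of its underside
- ink_short: bystander: clear ink jar with black cap, 48 mm across, 62 mm tall; origin at the centre of its underside
- water_glass: bystander: open drinking glass, 72 mm across, 95 mm tall; origin at the centre of its underside
- brush: bystander: flat wooden-handled brush lying down, 200 mm long, about 30 mm wide, its long axis x; origin underneath, near its middle
- eraser: bystander: white eraser block 62 x 28 x 14 mm (x, y, z); origin at the centre of its underside
- pencil_tin: bystander: black pencil case 65 x 190 x 24 mm (x, y, z); origin at the centre of its underside
- remote: bystander: slim white remote control with keys, 135 x 48 x 22 mm (x, y, z), not to be mixed up with the thicker dimmer; origin at the centre of its underside
Things that resemble listed ones, but are neither listed nor needed, are in the scene too. What is shaped like the part that bears dimmer_mid but yellow is not meant.

How it is judged:
On the way, in this order (a step that is already met when the one before it is completed fails the run):
1. the dimmer lies face up on its pad, let go of, the wheel not yet set (angle between dimmer_mid's own z axis and vertical above 3.04 rad and horizontal distance between dimmer_mid and pad_top below 0.02 m and z of dimmer_mid in the frame of pad_top below 0.026 m and angle between the x axis of dimmer_mid and the x axis of pad_top, either way round below 0.2 rad and contact force between dimmer and the fingers below 0.1 N and linear speed of dimmer below 0.03 m/s and value of joint wheel below 0.2 rad), for 0.2 s.
2. the wheel stands at the long tick while the dimmer lies on the pad (angle between dimmer_mid's own z axis and vertical above 3.04 rad and horizontal distance between dimmer_mid and pad_top below 0.02 m and z of dimmer_mid in the frame of pad_top below 0.026 m and angle between the x axis of dimmer_mid and the x axis of pad_top, either way round below 0.2 rad and value of joint wheel between 0.38 and 0.82 rad), for 0.2 s.
At the end, for the whole second after the job is handed in: The dimmer lies at rest face up and flat on the charging pad (within 0.1 rad), its centre within 20 mm of the pad's centre and its length within 0.2 rad of the pad's, its wheel within 0.22 rad of 0.6 (pointer within 3 mm of the long tick), and every bystander is within 30 mm of where it began (all of step 2 and linear speed of dimmer below 0.02 m/s and distance of each of ink_tall, ink_short, water_glass, brush, eraser, pencil_tin, remote from where it was at the start of the episode below 0.03 m); the robot touches nothing.
It fails at once if the dimmer is dropped or topples: it moves faster than 0.5 m/s with nothing holding it (contact force between dimmer and the fingers below 0.05 N and linear speed of dimmer above 0.5 m/s).
It fails at once if the thumbwheel is pressed with over 25 N (contact force between wheel and anything else above 25 N).
It also fails if it takes over 72 s, if anything falls off the work surface, if the arm or the gripper's body presses on something with over 40 N, if the wrist force passes 120 N, or if a joint passes its speed limit or range.

ROBOT

A 6-joint arm with a two-finger parallel gripper is mounted at the origin on the work surface. World frame = base frame: x ahead of the robot, y to its left, z up, the work surface at z = 0. Lengths are in m, angles in rad, forces in N, time in s.
With the tool pointing down it reaches from about 0.35 to 0.725 m from the base axis. Payload 4.3 kg.
Tool frame: the origin (TCP) lies at the very end of the fingers, on their centre line; the grasp point (between the pads) lies r.grip_depth behind it (r.grip_depth is the distance from the TCP to the grasp point, in m); x points along the fingers, z is the direction in which the jaws open and shut, and the axes are right-handed (so a half turn about x gives the same grasp; the last joint's range is limited). The gripper opens to 85 mm and grips with 20 to 120 N. Pads are 22 mm wide; open, the fingers measure 114 mm over their backs; the gripper's body (76 mm by 85 mm) begins 54 mm behind the grasp point. The pads swing forward as they close: fully open they stand 13 mm farther back than shut.
Start: joints at [1.056, 0.377, 0.081, 1.274, 0, 1.46], TCP at [0.226, 0.529, 0.231] pointing down, gripper open.
Joint ranges: [-2.72, 2.72], [-0.84, 1.66], [-1.02, 1.22], [-1.77, 2.12], [-1.37, 1.28], [-3.14, 3.14]. Speed limits (rad/s): [2.57, 2.57, 3.14, 3.14, 3.14, 3.14].

INTERFACE

Orientations are given as a unit quaternion [w, x, y, z].
In Python, from cell import sensors, optics, order, r gives the robot as it stands. The module is installed in compiled form; this text tells all that it offers.
- The arm moves only by the tool jog_arm, never from a script. Its argument "increments" is a list of rows, each an object with "translation": the shift along the tool's x, y, z in units of 30 cm (1.0 is 30 cm), a list of three; "delta_rot": the turn, a rotation vector about the tool's x, y, z in units of 60 degrees (1.0 is 60 degrees), a list of three; "fingers": the opening, from 0 (shut) to 1 (fully open). In form: [{"translation": [dx, dy, dz], "delta_rot": [wx, wy, wz], "fingers": fingers}, ...]. A call has 1 to 20 rows; each row shifts and turns the commanded pose from where the row before left it, along the tool's axes as they then stand; what a row does not reach is not made up. A row lasts 1/12 s, in which the tool goes at most 41.7 mm and 7.16 degrees, less where a joint would pass 70% of its speed; a pose out of reach is approached as far as the arm can. A call with a number of a shift or a turn outside -1 to 1 is refused whole. A call with a gripper value outside its range is refused whole. The fingers move at their own pace and stop on an object; the grip force is fixed at half the most. Time passes only in rows, so rows that do not move let the fingers close. It gives the time, the measured TCP pose, the force and the opening at its end, in the units of the state.
- sensors.get_obs(): the state, without advancing time (a new reading comes with each control period).
- optics.get_image(name): name is "scene" or "top"; returns a dict with "frame" (400x640x3 uint8, red, green, blue), "fx", "fy", "cx", "cy" (pixels), "k1" (the pictures are not rectified: a ray, as slopes to the right and down, at radius r is drawn at 1 + k1 r^2 times it, then the intrinsics apply), "position" and "attitude" of the camera in the world. Camera axes: x right, y down, z forward; pixel columns grow to the right and rows downward; lengths in m; the calibration is good to about 2 mm. A picture is of the moment at which its call begins. There is no depth.
- order.finish_job(): hands the job in, once; it reports no verdict.
The state is a dict: "t": time; "joint_pos": joint angles; "qd": joint speeds; "tau": joint torques, N m; "tcp_pos": TCP position; "eef_rot": TCP orientation; "force": force on the tool from outside, world axes, zero at the start; "wrist_torque": the same for the moment, N m; "width": finger opening in m.
Only numpy, scipy, OpenCV 4.12 (cv2) and the standard library are available. Lean on these libraries where they do the work, as an engineer would, in place of code of your own. Each camera call takes 0.05 s, during which the arm holds its last target.

## Working session

There is one attempt and no reset: what is moved stays moved. The work goes in short steps, Python scripts to look and compute and a tool call to move; the robot and the scene stay as the last step left them, time stands still between calls to the robot, and variables do not carry over. Pictures are saved under pics/ and viewed, and the job is handed in when it is done.

Besides the shell and the picture viewer there is one more tool, called after "Emit:" by a JSON object that holds its "fn" and its "kwargs", one argument or row to a line. jog_arm: Moves the arm, as the interface text tells. Shifts and turns lie within -1 to 1; 1 stands for 30 cm of shift or 60 degrees of turn. Its arguments: {"type":"object","properties":{"increments":{"type":"array","items":{"type":"object","properties":{"translation":{"type":"array","items":{"type":"number","minimum":-1,"maximum":1}},"delta_rot":{"type":"array","items":{"type":"number","minimum":-1,"maximum":1}},"fingers":{"type":"number"}}}}},"required":["increments"]}

```bash
mkdir -p pics; python3 - <<'E'
from cell import sensors, optics, order, r
import cv2
print(sensors.get_obs()); print(r.grip_depth)
for n in ("scene","top"):
    d=optics.get_image(n); cv2.imwrite(f"pics/{n}0.png",d["frame"][:,:,::-1])
    print({k:v for k,v in d.items() if k!="frame"})
E
```

```text
{'t': 0.0, 'joint_pos': array([ 1.05571426e+00,  3.78043629e-01,  7.96077473e-02,  1.27437814e+00,
       -1.86904030e-06,  1.46049096e+00]), 'qd': array([0.00147697, 0.00057659, 0.00047114, 0.00110896, 0.00078493,
       0.00012222]), 'tau': array([ 1.07567223e-03, -4.63608277e+01,  2.69873017e+01,  2.10685300e-02,
        1.48916815e-04,  1.77254418e-05]), 'tcp_pos': array([0.22611582, 0.52796168, 0.23036493]), 'eef_rot': array([ 0.58966426, -0.38961508,  0.59093393,  0.38896432]), 'force': array([ 0.28430989, -0.57678053,  0.64270603]), 'wrist_torque': array([-0.0197487 , -0.00839484,  0.0014042 ]), 'width': 0.08562004186856399}
0.0187
{'fx': 402.56246309269903, 'fy': 402.56246309269903, 'cx': 317.73863459500063, 'cy': 195.17493805278815, 'k1': 0.02210104088667559, 'position': array([ 1.00162368, -0.74707166,  0.7416464 ]), 'attitude': array([-0.44475853,  0.85442699,  0.23784758, -0.12479141])}
{'fx': 520.500266416769, 'fy': 520.500266416769, 'cx': 322.40961455664524, 'cy': 195.79873882745716, 'k1': -0.1021577598915813, 'position': array([0.15812288, 0.11317152, 1.96069107]), 'attitude': array([-0.05852019,  0.70711321, -0.70123149,  0.06957507])}
```

View pics/scene0.png

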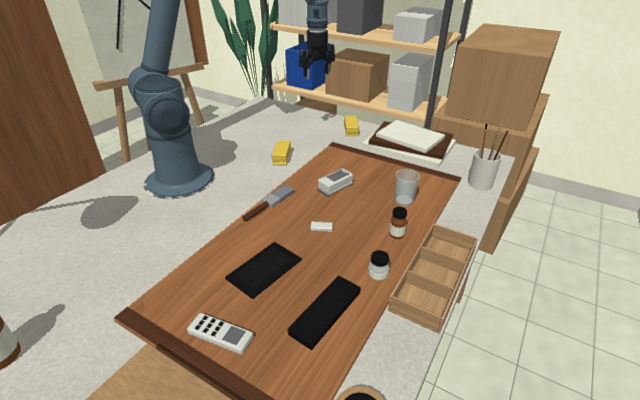

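View pics/top0.png

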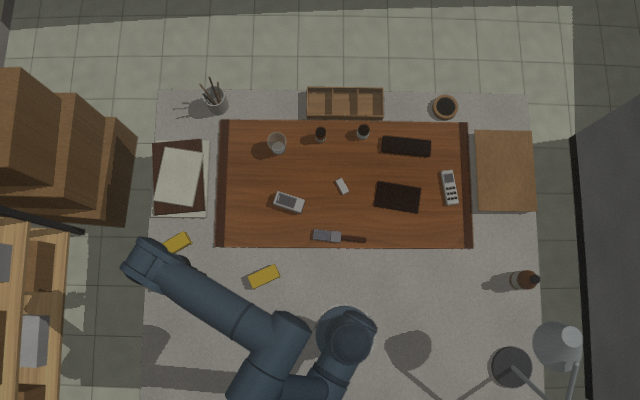

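```bash
cat > h.py <<'E'
import numpy as np, cv2
from scipy.spatial.transform import Rotation as R
from cell import sensors, optics
def rot(q): return R.from_quat([q[1],q[2],q[3],q[0]]).as_matrix()
def project(d,P):
    c=(np.atleast_2d(P)-d["position"])@rot(d["attitude"])
    s=c[:,:2]/c[:,2:]; r2=(s**2).sum(1,keepdims=True); s=s*(1+d["k1"]*r2)
    return s*[d["fx"],d["fy"]]+[d["cx"],d["cy"]]
def onplane(d,uv,z):
    s=(np.atleast_2d(uv)-[d["cx"],d["cy"]])/[d["fx"],d["fy"]]; u=s.copy()
    for _ in range(20): u=s/(1+d["k1"]*(u**2).sum(1,keepdims=True))
    ray=np.c_[u,np.ones(len(u))]@rot(d["attitude"]).T
    return d["position"]+ray*((z-d["position"][2])/ray[:,2:])
def crop(d,name,x,y,w,h,k):
    f=d["frame"][y:y+h,x:x+w,::-1]; cv2.imwrite(name,cv2.resize(f,None,fx=k,fy=k,interpolation=cv2.INTER_CUBIC))
def stat():
    o=sensors.get_obs(); print("t",o["t"],"tcp",o["tcp_pos"].round(4),"F",o["force"].round(1),"w",round(o["width"],4),"j",o["joint_pos"].round(3)); print(rot(o["eef_rot"]).round(3)); return o
E
python3 - <<'E'
from h import *
for n,b in (("scene",(300,150,80,60)),("top",(260,180,64,48))):
    d=optics.get_image(n); crop(d,f"pics/{n}_dim.png",*b,10)
    b2={"scene":(210,230,100,75),"top":(366,170,64,48)}[n]
    crop(d,f"pics/{n}_pad.png",*b2,8)
E
```

```text
(no output)
```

View pics/scene_dim.png

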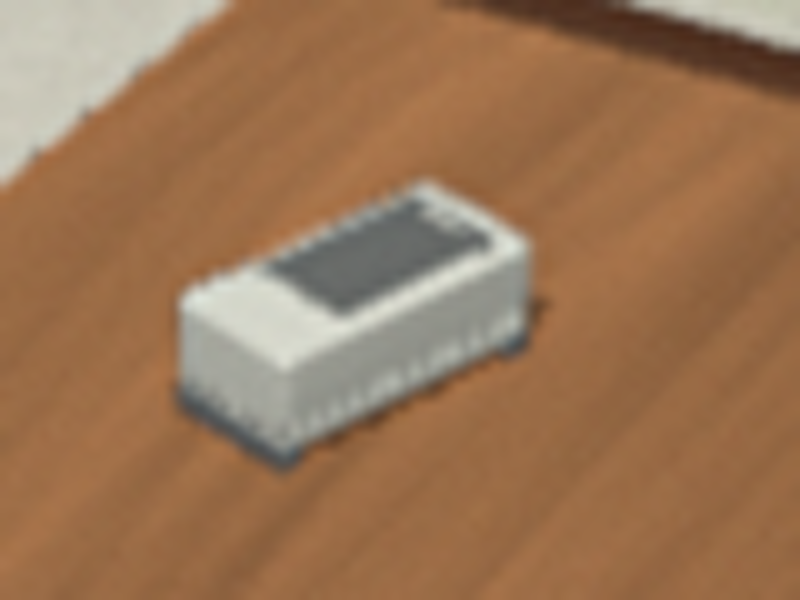

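View pics/top_dim.png

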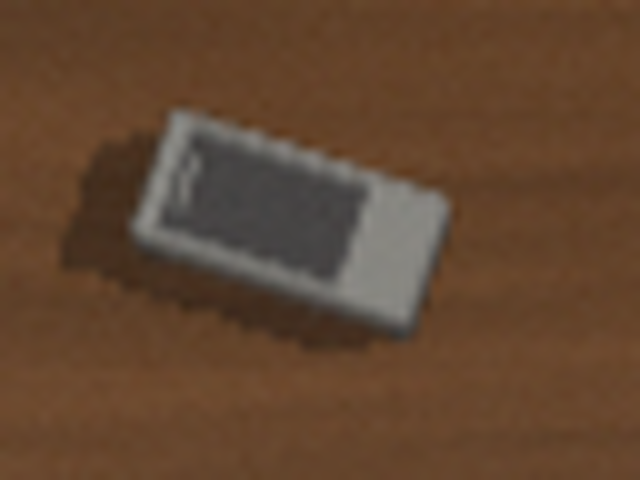

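View pics/scene_pad.png

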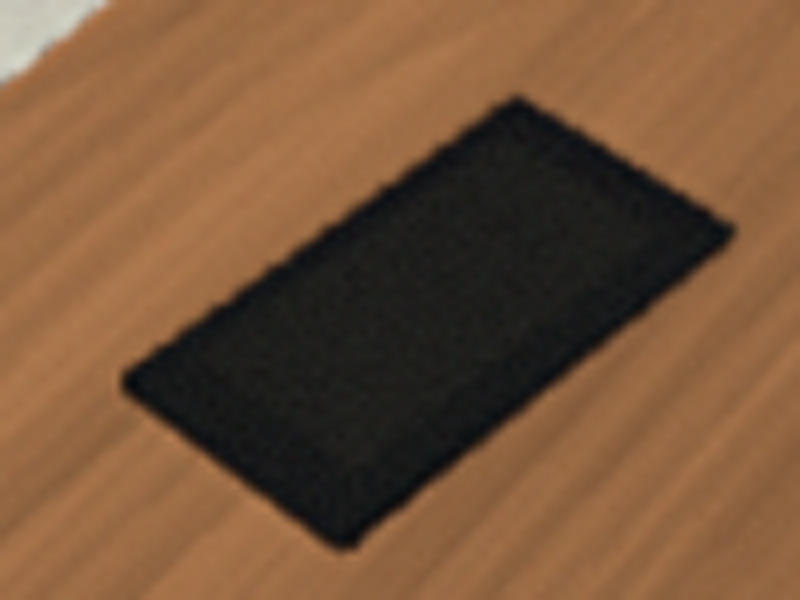

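View pics/top_pad.png

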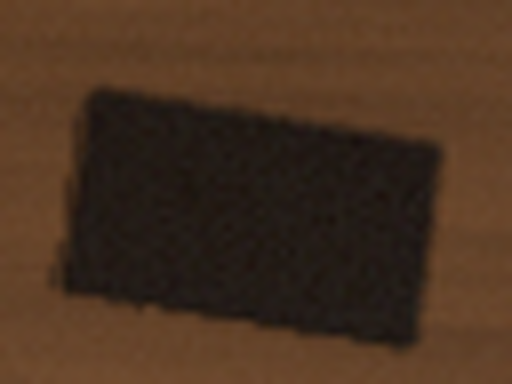

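```bash
python3 - <<'E'
from h import *
S=optics.get_image("scene");T=optics.get_image("top")
def show(n,d,c,z):
    p=onplane(d,c,z)[:,:2]; (cx,cy),(w,h),a=cv2.minAreaRect((p*1000).astype(np.float32))
    e=[np.linalg.norm(p[i]-p[(i+1)%4]).round(4) for i in range(4)]
    ang=[np.degrees(np.arctan2(*(p[(i+1)%4]-p[i])[::-1])).round(1) for i in range(4)]
    print(n,p.round(4).tolist(),"mean",p.mean(0).round(4),e,ang)
o=np.array
show("dimS",S,o([(180,300),(285,365),(530,240),(428,182)])/10+o([300,150]),.056)
show("dimT",T,o([(178,112),(447,195),(412,325),(138,235)])/10+o([260,180]),.056)
show("padT",T,o([(95,92),(440,147),(412,345),(68,292)])/8+o([366,170]),.022)
show("padS",S,o([(516,98),(735,232),(345,535),(123,378)])/8+o([210,230]),.022)
show("padS12",S,o([(516,98),(735,232),(345,550),(123,378)])/8+o([210,230]),.012)
print(onplane(S,[[335,300],[400,185],[399,222],[379,265],[272,203],[321,227]],.02).round(3))
E
```

```text
dimS [[0.4512, 0.1626], [0.4978, 0.1477], [0.5291, 0.2509], [0.4841, 0.2657]] mean [0.4905 0.2067] [np.float64(0.0489), np.float64(0.1078), np.float64(0.0475), np.float64(0.1082)] [np.float64(-17.7), np.float64(73.1), np.float64(161.8), np.float64(-107.7)]
dimT [[0.5234, 0.2508], [0.493, 0.1502], [0.4441, 0.1625], [0.4768, 0.2646]] mean [0.4843 0.207 ] [np.float64(0.1051), np.float64(0.0505), np.float64(0.1072), np.float64(0.0486)] [np.float64(-106.8), np.float64(165.9), np.float64(72.2), np.float64(-16.5)]
padT [[0.5715, -0.1274], [0.5464, -0.2928], [0.4507, -0.2768], [0.4747, -0.1134]] mean [ 0.5108 -0.2026] [np.float64(0.1673), np.float64(0.0971), np.float64(0.1652), np.float64(0.0978)] [np.float64(-98.6), np.float64(170.5), np.float64(81.7), np.float64(-8.2)]
padS [[0.4828, -0.1147], [0.5802, -0.1304], [0.5517, -0.2911], [0.4561, -0.2778]] mean [ 0.5177 -0.2035] [np.float64(0.0986), np.float64(0.1633), np.float64(0.0965), np.float64(0.1653)] [np.float64(-9.1), np.float64(-100.1), np.float64(172.1), np.float64(80.7)]
padS12 [[0.4756, -0.1059], [0.5743, -0.1218], [0.5489, -0.2891], [0.4485, -0.2713]] mean [ 0.5118 -0.197 ] [np.float64(0.1), np.float64(0.1693), np.float64(0.102), np.float64(0.1676)] [np.float64(-9.1), np.float64(-98.6), np.float64(169.9), np.float64(80.7)]
[[ 0.716 -0.201  0.02 ]
 [ 0.665  0.322  0.02 ]
 [ 0.734  0.14   0.02 ]
 [ 0.756 -0.047  0.02 ]
 [ 0.369  0.028  0.02 ]
 [ 0.555  0.006  0.02 ]]
```

```bash
cat >> h.py <<'E'
def frame(udeg,tilt,sg=1):
    """tool R: points down tilted by tilt deg towards u; jaw z = sg*horizontal perp of u"""
    t=np.radians(tilt); w=np.radians(udeg); u=np.array([np.cos(w),np.sin(w),0]); v=np.array([-np.sin(w),np.cos(w),0])
    a=np.sin(t)*u+np.cos(t)*np.array([0,0,-1.]); z=sg*v; return np.c_[a,np.cross(z,a),z]
def go(R0,p0,R1,p1,label=""):
    rv=R.from_matrix(R0.T@R1).as_rotvec(degrees=True)/60; tr0=(R0.T@(p1-p0))/.3; tr1=(R1.T@(p1-p0))/.3
    nr=int(np.ceil(np.linalg.norm(rv)/.115)); nt=int(np.ceil(np.linalg.norm(tr0)/.13))
    print(label,"rot total",rv.round(4),"n",nr,"each",(rv/max(nr,1)).round(4),"| trans(before rot)",tr0.round(4),"(after)",tr1.round(4),"n",nt,"each before",(tr0/max(nt,1)).round(4),"after",(tr1/max(nt,1)).round(4))
E
python3 - <<'E'
from h import *
o=stat(); R0=rot(o["eef_rot"]); p0=o["tcp_pos"]
print("jaw az",np.degrees(np.arctan2(R0[1,2],R0[0,2])))
for sg in (1,-1):
    go(R0,p0,frame(72.8,0,sg),p0,sg)
    Rt=frame(72.8,45,sg); go(R0,p0,Rt,p0,sg)
E
```

```text
t 0.3 tcp [0.2264 0.5284 0.231 ] F [-0.  -0.6 -0. ] w 0.0853 j [1.056 0.378 0.081 1.274 0.    1.46 ]
[[-0.    -0.919  0.394]
 [-0.001  0.394  0.919]
 [-1.     0.    -0.001]]
jaw az 66.80644103917747
1 rot total [-1.5999e+00 -4.0000e-04 -6.0000e-04] n 14 each [-0.1143 -0.     -0.    ] | trans(before rot) [0. 0. 0.] (after) [0. 0. 0.] n 0 each before [0. 0. 0.] after [0. 0. 0.]
1 rot total [-1.5085 -0.6253 -0.5633] n 16 each [-0.0943 -0.0391 -0.0352] | trans(before rot) [0. 0. 0.] (after) [0. 0. 0.] n 0 each before [0. 0. 0.] after [0. 0. 0.]
-1 rot total [ 1.4001e+00 -6.0000e-04  4.0000e-04] n 13 each [ 0.1077 -0.      0.    ] | trans(before rot) [0. 0. 0.] (after) [0. 0. 0.] n 0 each before [0. 0. 0.] after [0. 0. 0.]
-1 rot total [ 1.3218 -0.5481  0.6085] n 14 each [ 0.0944 -0.0392  0.0435] | trans(before rot) [0. 0. 0.] (after) [0. 0. 0.] n 0 each before [0. 0. 0.] after [0. 0. 0.]
```

```bash
python3 - <<'E'
from h import *
o=sensors.get_obs(); R0=rot(o["eef_rot"]); p0=o["tcp_pos"]
go(R0,p0,frame(72.8,45,1),np.array([.46,.12,.22]))
E
```

```text
rot total [-1.5085 -0.6253 -0.5633] n 16 each [-0.0943 -0.0391 -0.0352] | trans(before rot) [ 0.0371 -1.252  -0.9444] (after) [-0.7307  0.7825 -1.1465] n 13 each before [ 0.0029 -0.0963 -0.0726] after [-0.0562  0.0602 -0.0882]
```

Emit:
{"fn": "jog_arm", "kwargs": {
  "increments": [
    {"translation": [0.003, -0.096, -0.073], "delta_rot": [0, 0, 0], "fingers": 1},
    {"translation": [0.003, -0.096, -0.073], "delta_rot": [0, 0, 0], "fingers": 1},
    {"translation": [0.003, -0.096, -0.073], "delta_rot": [0, 0, 0], "fingers": 1},
    {"translation": [0.003, -0.096, -0.073], "delta_rot": [0, 0, 0], "fingers": 1},
    {"translation": [0.003, -0.096, -0.073], "delta_rot": [0, 0, 0], "fingers": 1},
    {"translation": [0.003, -0.096, -0.073], "delta_rot": [0, 0, 0], "fingers": 1},
    {"translation": [0.003, -0.096, -0.073], "delta_rot": [0, 0, 0], "fingers": 1},
    {"translation": [0.003, -0.096, -0.073], "delta_rot": [0, 0, 0], "fingers": 1},
    {"translation": [0.003, -0.096, -0.073], "delta_rot": [0, 0, 0], "fingers": 1},
    {"translation": [0.003, -0.096, -0.073], "delta_rot": [0, 0, 0], "fingers": 1},
    {"translation": [0.003, -0.096, -0.073], "delta_rot": [0, 0, 0], "fingers": 1},
    {"translation": [0.003, -0.096, -0.073], "delta_rot": [0, 0, 0], "fingers": 1},
    {"translation": [0.003, -0.096, -0.073], "delta_rot": [0, 0, 0], "fingers": 1}
  ]
}}

```text
t: 1.38
tcp_pos: [0.4591, 0.1177, 0.2197]
eef_rot: [0.591, -0.389, 0.59, 0.389]
force: [-0.3, 1.0, 0.8]
width: 0.0854
```

Emit:
{"fn": "jog_arm", "kwargs": {
  "increments": [
    {"translation": [0, 0, 0], "delta_rot": [-0.094, -0.039, -0.035], "fingers": 1},
    {"translation": [0, 0, 0], "delta_rot": [-0.094, -0.039, -0.035], "fingers": 1},
    {"translation": [0, 0, 0], "delta_rot": [-0.094, -0.039, -0.035], "fingers": 1},
    {"translation": [0, 0, 0], "delta_rot": [-0.094, -0.039, -0.035], "fingers": 1},
    {"translation": [0, 0, 0], "delta_rot": [-0.094, -0.039, -0.035], "fingers": 1},
    {"translation": [0, 0, 0], "delta_rot": [-0.094, -0.039, -0.035], "fingers": 1},
    {"translation": [0, 0, 0], "delta_rot": [-0.094, -0.039, -0.035], "fingers": 1},
    {"translation": [0, 0, 0], "delta_rot": [-0.094, -0.039, -0.035], "fingers": 1},
    {"translation": [0, 0, 0], "delta_rot": [-0.094, -0.039, -0.035], "fingers": 1},
    {"translation": [0, 0, 0], "delta_rot": [-0.094, -0.039, -0.035], "fingers": 1},
    {"translation": [0, 0, 0], "delta_rot": [-0.094, -0.039, -0.035], "fingers": 1},
    {"translation": [0, 0, 0], "delta_rot": [-0.094, -0.039, -0.035], "fingers": 1},
    {"translation": [0, 0, 0], "delta_rot": [-0.094, -0.039, -0.035], "fingers": 1},
    {"translation": [0, 0, 0], "delta_rot": [-0.094, -0.039, -0.035], "fingers": 1},
    {"translation": [0, 0, 0], "delta_rot": [-0.094, -0.039, -0.035], "fingers": 1},
    {"translation": [0, 0, 0], "delta_rot": [-0.094, -0.039, -0.035], "fingers": 1}
  ]
}}

```text
t: 2.72
tcp_pos: [0.4584, 0.1191, 0.2198]
eef_rot: [-0.365, 0.686, 0.17, -0.605]
force: [0.5, 0.9, 0.1]
width: 0.0856
```

```bash
python3 - <<'E'
from h import *
o=stat(); R0=rot(o["eef_rot"]); p0=o["tcp_pos"]
Rt=frame(72.8,45,1);P=np.array([0.4869,0.2053,0.0258])
go(R0,p0,Rt,P-.12*Rt[:,0])
S=optics.get_image("scene");T=optics.get_image("top")
cv2.imwrite("pics/b.png",np.vstack([S["frame"][100:300,100:500],T["frame"][100:300,170:570]])[:,:,::-1])
E
```

```text
t 2.7167 tcp [0.4584 0.1191 0.2198] F [0.5 0.9 0.1] w 0.0856 j [-0.384  0.125 -0.532  0.997  0.782 -1.689]
[[ 0.21  -0.209 -0.955]
 [ 0.675 -0.675  0.296]
 [-0.707 -0.707 -0.   ]]
 rot total [-0.0001 -0.0004  0.0002] n 1 each [-0.0001 -0.0004  0.0002] | trans(before rot) [ 0.2712  0.2435 -0.0058] (after) [ 0.2713  0.2434 -0.0059] n 3 each before [ 0.0904  0.0812 -0.0019] after [ 0.0904  0.0811 -0.002 ]
```

View pics/b.png

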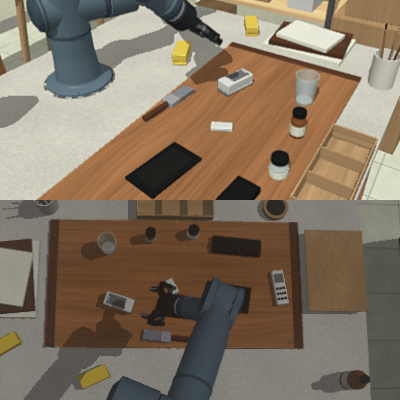

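Emit:
{"fn": "jog_arm", "kwargs": {
  "increments": [
    {"translation": [0.09, 0.081, -0.002], "delta_rot": [0, 0, 0], "fingers": 1},
    {"translation": [0.09, 0.081, -0.002], "delta_rot": [0, 0, 0], "fingers": 1},
    {"translation": [0.091, 0.081, -0.002], "delta_rot": [0, 0, 0], "fingers": 1},
    {"translation": [0.07, 0, 0], "delta_rot": [0, 0, 0], "fingers": 1},
    {"translation": [0.07, 0, 0], "delta_rot": [0, 0, 0], "fingers": 1},
    {"translation": [0.06, 0, 0], "delta_rot": [0, 0, 0], "fingers": 1},
    {"translation": [0.05, 0, 0], "delta_rot": [0, 0, 0], "fingers": 1}
  ]
}}

```text
t: 3.4
tcp_pos: [0.4772, 0.1761, 0.057]
eef_rot: [-0.367, 0.686, 0.166, -0.606]
force: [0.3, -0.1, 0.8]
width: 0.0856
```

```bash
python3 - <<'E'
from h import *
o=stat(); R0=rot(o["eef_rot"]); p0=o["tcp_pos"]
Rt=frame(72.8,45,1);P=np.array([0.4869,0.2053,0.0258])
go(R0,p0,Rt,P)
S=optics.get_image("scene");T=optics.get_image("top")
cv2.imwrite("pics/c.png",np.vstack([cv2.resize(S["frame"][140:220,270:430],None,fx=4,fy=4),cv2.resize(T["frame"][160:230,250:390],(640,280))])[:,:,::-1])
E
```

```text
t 3.4 tcp [0.4772 0.1761 0.057 ] F [ 0.3 -0.1  0.8] w 0.0856 j [-0.234  0.341 -0.78   0.382  0.781 -1.468]
[[ 0.21  -0.217 -0.953]
 [ 0.673 -0.675  0.302]
 [-0.709 -0.705  0.004]]
 rot total [-0.0075 -0.0014 -0.0024] n 1 each [-0.0075 -0.0014 -0.0024] | trans(before rot) [ 0.146   0.0006 -0.0021] (after) [ 0.146   0.001  -0.0023] n 2 each before [ 0.073   0.0003 -0.001 ] after [ 0.073   0.0005 -0.0011]
```

View pics/c.png

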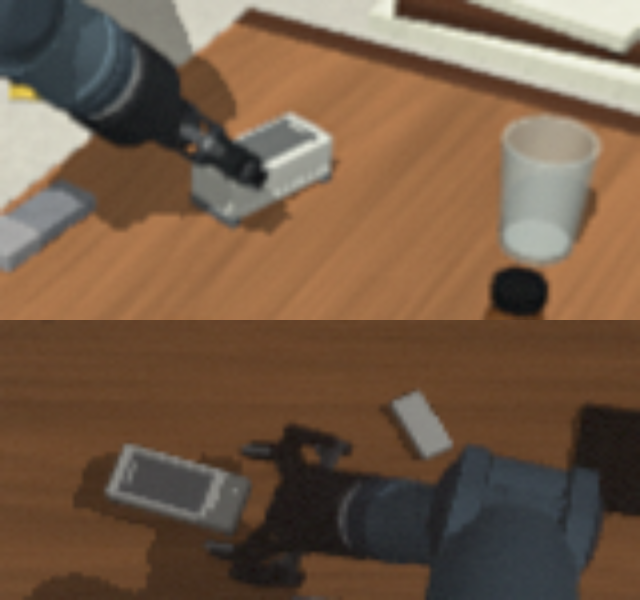

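Emit:
{"fn": "jog_arm", "kwargs": {
  "increments": [
    {"translation": [0.036, 0, -0.001], "delta_rot": [-0.004, 0, -0.001], "fingers": 1},
    {"translation": [0.036, 0, -0.001], "delta_rot": [-0.004, 0, -0.001], "fingers": 1},
    {"translation": [0.036, 0, 0], "delta_rot": [0, 0, 0], "fingers": 1},
    {"translation": [0.036, 0, 0], "delta_rot": [0, 0, 0], "fingers": 1},
    {"translation": [0, 0, 0], "delta_rot": [0, 0, 0], "fingers": 1}
  ]
}}

```text
t: 3.92
tcp_pos: [0.4868, 0.2045, 0.027]
eef_rot: [-0.364, 0.687, 0.17, -0.605]
force: [-0.7, 0.6, 0.1]
width: 0.0854
```

```bash
python3 - <<'E'
from h import *
o=stat(); R0=rot(o["eef_rot"]); p0=o["tcp_pos"]
Rt=frame(72.8,45,1);P=np.array([0.4869,0.2053,0.0258])
go(R0,p0,Rt,P)
S=optics.get_image("scene");T=optics.get_image("top")
cv2.imwrite("pics/d.png",np.vstack([cv2.resize(S["frame"][140:220,270:430],None,fx=4,fy=4),cv2.resize(T["frame"][160:230,250:390],(640,280))])[:,:,::-1])
E
```

```text
t 3.9167 tcp [0.4868 0.2045 0.027 ] F [-0.7  0.6  0.1] w 0.0854 j [-0.163  0.404 -0.81   0.22   0.776 -1.38 ]
[[ 0.21  -0.207 -0.956]
 [ 0.675 -0.676  0.295]
 [-0.707 -0.707 -0.002]]
 rot total [ 0.0024 -0.0008 -0.    ] n 1 each [ 0.0024 -0.0008 -0.    ] | trans(before rot) [0.0046 0.0009 0.0006] (after) [0.0046 0.0009 0.0006] n 1 each before [0.0046 0.0009 0.0006] after [0.0046 0.0009 0.0006]
```

View pics/d.png

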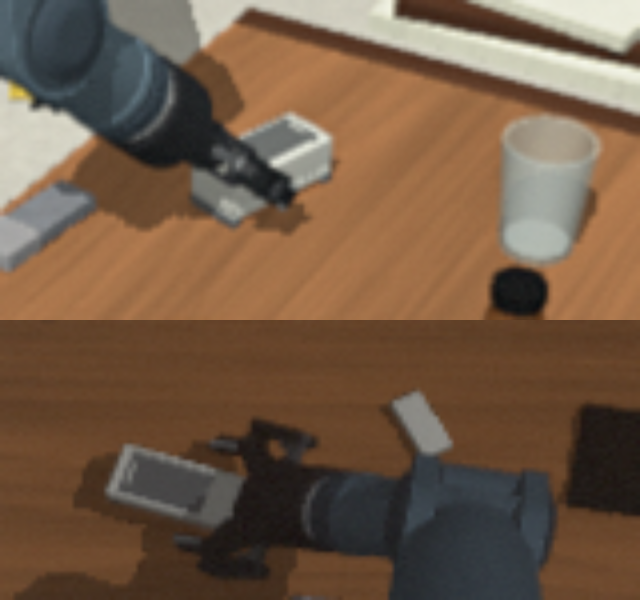

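Emit:
{"fn": "jog_arm", "kwargs": {
  "increments": [
    {"translation": [0.002, 0, 0], "delta_rot": [0, 0, 0], "fingers": 0},
    {"translation": [0, 0, 0], "delta_rot": [0, 0, 0], "fingers": 0},
    {"translation": [0, 0, 0], "delta_rot": [0, 0, 0], "fingers": 0},
    {"translation": [0, 0, 0], "delta_rot": [0, 0, 0], "fingers": 0},
    {"translation": [0, 0, 0], "delta_rot": [0, 0, 0], "fingers": 0},
    {"translation": [0, 0, 0], "delta_rot": [0, 0, 0], "fingers": 0},
    {"translation": [0, 0, 0], "delta_rot": [0, 0, 0], "fingers": 0},
    {"translation": [0, 0, 0], "delta_rot": [0, 0, 0], "fingers": 0},
    {"translation": [0, 0, 0], "delta_rot": [0, 0, 0], "fingers": 0},
    {"translation": [0, 0, 0], "delta_rot": [0, 0, 0], "fingers": 0}
  ]
}}

```text
t: 4.85
tcp_pos: [0.4873, 0.2042, 0.0272]
eef_rot: [-0.365, 0.687, 0.171, -0.605]
force: [-2.6, -2.8, 6.1]
width: 0.0513
```

```bash
python3 - <<'E'
from h import *
o=stat(); R0=rot(o["eef_rot"]); p0=o["tcp_pos"]
Rv=R0.copy()
go(R0,p0,frame(81.3,-45,1),np.array([.50,-.16,.25]),"carry")
go(R0,p0,R0,p0+[0,0,.2],"lift")
go(frame(72.8,45,1),p0,frame(72.8,-45,1),p0,"flip only")
E
```

```text
t 4.85 tcp [0.4873 0.2042 0.0272] F [-2.6 -2.8  6.1] w 0.0513 j [-0.164  0.404 -0.81   0.22   0.777 -1.381]
[[ 0.211 -0.207 -0.955]
 [ 0.676 -0.675  0.295]
 [-0.706 -0.708 -0.003]]
carry rot total [-0.1566 -0.003   1.4982] n 14 each [-0.0112 -0.0002  0.107 ] | trans(before rot) [-1.3362  0.285  -0.4007] (after) [ 0.3188  1.3692 -0.2256] n 11 each before [-0.1215  0.0259 -0.0364] after [ 0.029   0.1245 -0.0205]
lift rot total [0. 0. 0.] n 0 each [0. 0. 0.] | trans(before rot) [-0.4707 -0.4721 -0.0018] (after) [-0.4707 -0.4721 -0.0018] n 6 each before [-0.0785 -0.0787 -0.0003] after [-0.0785 -0.0787 -0.0003]
flip only rot total [0.  0.  1.5] n 14 each [0.     0.     0.1071] | trans(before rot) [0. 0. 0.] (after) [0. 0. 0.] n 0 each before [0. 0. 0.] after [0. 0. 0.]
```

Emit:
{"fn": "jog_arm", "kwargs": {
  "increments": [
    {"translation": [-0.03, -0.03, 0], "delta_rot": [0, 0, 0], "fingers": 0},
    {"translation": [-0.06, -0.06, 0], "delta_rot": [0, 0, 0], "fingers": 0},
    {"translation": [-0.07, -0.07, 0], "delta_rot": [0, 0, 0], "fingers": 0},
    {"translation": [-0.07, -0.07, 0], "delta_rot": [0, 0, 0], "fingers": 0},
    {"translation": [-0.07, -0.07, 0], "delta_rot": [0, 0, 0], "fingers": 0},
    {"translation": [-0.07, -0.07, 0], "delta_rot": [0, 0, 0], "fingers": 0},
    {"translation": [-0.07, -0.07, 0], "delta_rot": [0, 0, 0], "fingers": 0},
    {"translation": [0, 0, 0], "delta_rot": [0, 0, 0], "fingers": 0},
    {"translation": [0, 0, 0], "delta_rot": [0, 0, 0], "fingers": 0}
  ]
}}

```text
t: 5.6
tcp_pos: [0.4877, 0.2038, 0.2144]
eef_rot: [-0.364, 0.689, 0.171, -0.604]
force: [0.5, 0.1, -2.5]
width: 0.0512
```

```bash
python3 - <<'E'
from h import *
o=stat(); R0=rot(o["eef_rot"]); p0=o["tcp_pos"]
go(R0,p0,frame(81.3,-45,1),np.array([.49,.03,.25]),"carry")
S=optics.get_image("scene");T=optics.get_image("top")
cv2.imwrite("pics/e.png",np.vstack([cv2.resize(S["frame"][60:220,200:520],None,fx=2,fy=2),cv2.resize(T["frame"][160:230,250:390],(640,280))])[:,:,::-1])
E
```

```text
t 5.6 tcp [0.4877 0.2038 0.2144] F [ 0.5  0.1 -2.5] w 0.0512 j [-0.164  0.106 -0.571  0.753  0.775 -1.381]
[[ 0.213 -0.204 -0.956]
 [ 0.674 -0.677  0.295]
 [-0.707 -0.707 -0.007]]
carry rot total [-0.1562 -0.0071  1.4962] n 14 each [-0.0112 -0.0005  0.1069] | trans(before rot) [-0.4729  0.307  -0.179 ] (after) [ 0.3202  0.4881 -0.0953] n 5 each before [-0.0946  0.0614 -0.0358] after [ 0.064   0.0976 -0.0191]
```

View pics/e.png

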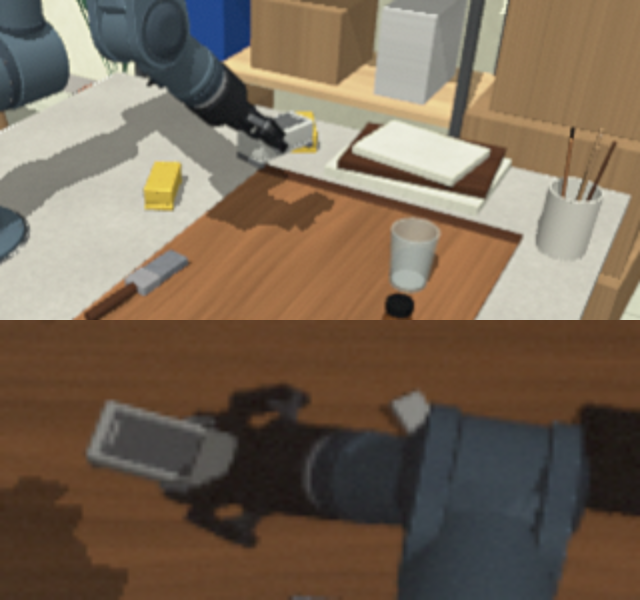

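Emit:
{"fn": "jog_arm", "kwargs": {
  "increments": [
    {"translation": [-0.079, 0.051, -0.03], "delta_rot": [0, 0, 0], "fingers": 0},
    {"translation": [-0.079, 0.051, -0.03], "delta_rot": [0, 0, 0], "fingers": 0},
    {"translation": [-0.079, 0.051, -0.03], "delta_rot": [0, 0, 0], "fingers": 0},
    {"translation": [-0.079, 0.051, -0.03], "delta_rot": [0, 0, 0], "fingers": 0},
    {"translation": [-0.079, 0.051, -0.03], "delta_rot": [0, 0, 0], "fingers": 0},
    {"translation": [-0.079, 0.051, -0.03], "delta_rot": [0, 0, 0], "fingers": 0},
    {"translation": [0, 0, 0], "delta_rot": [0, 0, 0], "fingers": 0}
  ]
}}

```text
t: 6.28
tcp_pos: [0.4903, 0.0261, 0.2472]
eef_rot: [-0.366, 0.687, 0.168, -0.605]
force: [0.1, -1.2, -3.1]
width: 0.0516
```

Emit:
{"fn": "jog_arm", "kwargs": {
  "increments": [
    {"translation": [0, 0, 0], "delta_rot": [-0.01, 0, 0.094], "fingers": 0},
    {"translation": [0, 0, 0], "delta_rot": [-0.01, 0, 0.094], "fingers": 0},
    {"translation": [0, 0, 0], "delta_rot": [-0.01, 0, 0.094], "fingers": 0},
    {"translation": [0, 0, 0], "delta_rot": [-0.01, 0, 0.094], "fingers": 0},
    {"translation": [0, 0, 0], "delta_rot": [-0.01, 0, 0.094], "fingers": 0},
    {"translation": [0, 0, 0], "delta_rot": [-0.01, 0, 0.094], "fingers": 0},
    {"translation": [0, 0, 0], "delta_rot": [-0.01, 0, 0.094], "fingers": 0},
    {"translation": [0, 0, 0], "delta_rot": [-0.01, 0, 0.094], "fingers": 0},
    {"translation": [0, 0, 0], "delta_rot": [-0.01, 0, 0.094], "fingers": 0},
    {"translation": [0, 0, 0], "delta_rot": [-0.01, 0, 0.094], "fingers": 0},
    {"translation": [0, 0, 0], "delta_rot": [-0.01, 0, 0.094], "fingers": 0},
    {"translation": [0, 0, 0], "delta_rot": [-0.01, 0, 0.094], "fingers": 0},
    {"translation": [0, 0, 0], "delta_rot": [-0.01, 0, 0.094], "fingers": 0},
    {"translation": [0, 0, 0], "delta_rot": [-0.01, 0, 0.094], "fingers": 0},
    {"translation": [0, 0, 0], "delta_rot": [-0.01, 0, 0.094], "fingers": 0},
    {"translation": [0, 0, 0], "delta_rot": [-0.01, 0, 0.09], "fingers": 0}
  ]
}}

```text
t: 7.62
tcp_pos: [0.4888, 0.0316, 0.2469]
eef_rot: [-0.224, -0.631, 0.32, 0.67]
force: [-0.4, 0.0, -3.0]
width: 0.0514
```

```bash
python3 - <<'E'
from h import *
o=stat(); R0=rot(o["eef_rot"]); p0=o["tcp_pos"]
go(R0,p0,frame(81.3,-45,1),np.array([.49,.03,.25]),"carry")
S=optics.get_image("scene");T=optics.get_image("top")
cv2.imwrite("pics/f.png",np.vstack([cv2.resize(S["frame"][60:280,180:520],(680,440)),cv2.resize(T["frame"][160:230,280:450],(680,280))])[::1,:,::-1][:600])
E
```

```text
t 7.6167 tcp [0.4888 0.0316 0.2469] F [-0.4  0.  -3. ] w 0.0514 j [ 0.338  0.539  0.1    1.573 -0.681 -0.927]
[[-0.104 -0.103 -0.989]
 [-0.704 -0.695  0.146]
 [-0.702  0.712 -0.   ]]
carry rot total [ 0.003  -0.0037 -0.0064] n 1 each [ 0.003  -0.0037 -0.0064] | trans(before rot) [-0.0039  0.0108 -0.0048] (after) [-0.004   0.0108 -0.0048] n 1 each before [-0.0039  0.0108 -0.0048] after [-0.004   0.0108 -0.0048]
```

View pics/f.png

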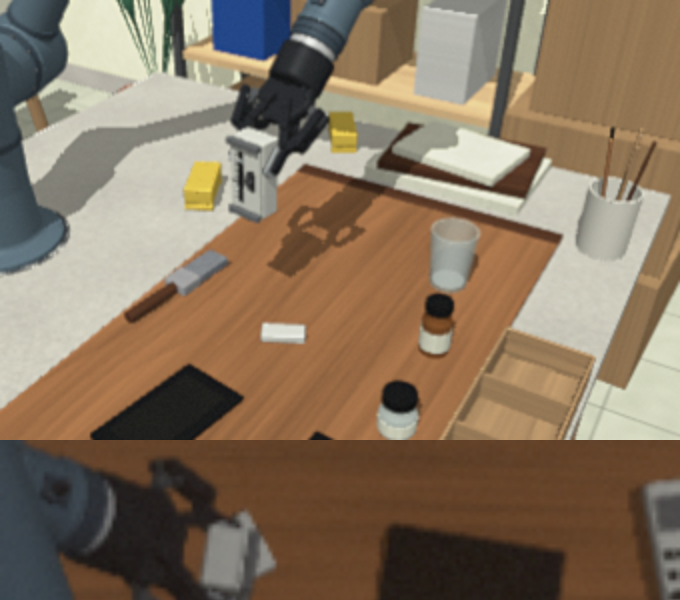

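```bash
python3 - <<'E'
from h import *
o=sensors.get_obs(); R0=rot(o["eef_rot"]); p0=o["tcp_pos"]; Rt=frame(81.3,-45,1)
go(R0,p0,Rt,np.array([.511,-.197,.24]),"over")
go(Rt,np.array([.511,-.197,.24]),Rt,np.array([.511,-.197,.09]),"down")
S=optics.get_image("scene");crop(S,"pics/g.png",280,110,60,60,10)
E
```

```text
over rot total [ 0.0107  0.0017 -0.0063] n 1 each [ 0.0107  0.0017 -0.0063] | trans(before rot) [ 0.5367  0.5181 -0.1887] (after) [ 0.5336  0.5196 -0.1935] n 6 each before [ 0.0894  0.0864 -0.0314] after [ 0.0889  0.0866 -0.0323]
down rot total [0. 0. 0.] n 0 each [0. 0. 0.] | trans(before rot) [ 0.3536 -0.3536  0.    ] (after) [ 0.3536 -0.3536  0.    ] n 4 each before [ 0.0884 -0.0884  0.    ] after [ 0.0884 -0.0884  0.    ]
```

View pics/g.png

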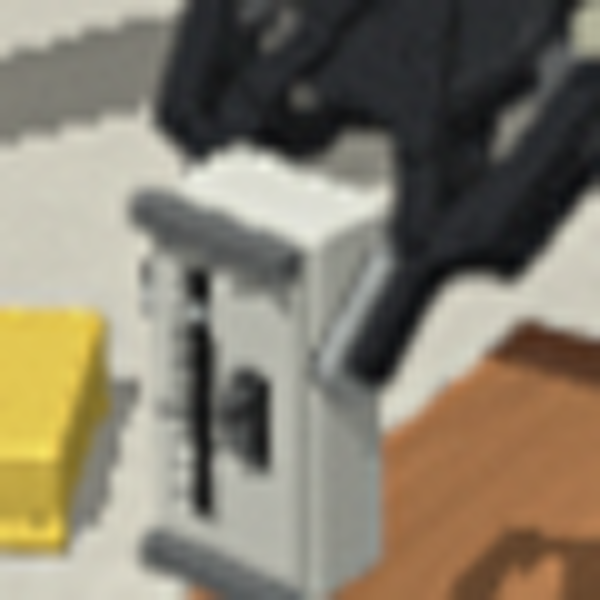

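Emit:
{"fn": "jog_arm", "kwargs": {
  "increments": [
    {"translation": [0.076, 0.074, -0.027], "delta_rot": [0, 0, 0], "fingers": 0},
    {"translation": [0.076, 0.074, -0.027], "delta_rot": [0, 0, 0], "fingers": 0},
    {"translation": [0.076, 0.074, -0.027], "delta_rot": [0, 0, 0], "fingers": 0},
    {"translation": [0.076, 0.074, -0.027], "delta_rot": [0, 0, 0], "fingers": 0},
    {"translation": [0.076, 0.074, -0.027], "delta_rot": [0, 0, 0], "fingers": 0},
    {"translation": [0.076, 0.074, -0.027], "delta_rot": [0, 0, 0], "fingers": 0},
    {"translation": [0.08, 0.074, -0.027], "delta_rot": [0.01, 0, -0.006], "fingers": 0},
    {"translation": [0, 0, 0], "delta_rot": [0, 0, 0], "fingers": 0},
    {"translation": [0.06, -0.06, 0], "delta_rot": [0, 0, 0], "fingers": 0},
    {"translation": [0.08, -0.08, 0], "delta_rot": [0, 0, 0], "fingers": 0},
    {"translation": [0.08, -0.08, 0], "delta_rot": [0, 0, 0], "fingers": 0},
    {"translation": [0.08, -0.08, 0], "delta_rot": [0, 0, 0], "fingers": 0},
    {"translation": [0, 0, 0], "delta_rot": [0, 0, 0], "fingers": 0},
    {"translation": [0, 0, 0], "delta_rot": [0, 0, 0], "fingers": 0}
  ]
}}

```text
t: 8.93
tcp_pos: [0.5117, -0.1991, 0.1181]
eef_rot: [-0.217, -0.633, 0.321, 0.671]
force: [0.2, -0.3, -1.0]
width: 0.0512
```

```bash
python3 - <<'E'
from h import *
o=stat(); R0=rot(o["eef_rot"]); p0=o["tcp_pos"]; Rt=frame(81.3,-45,1)
go(R0,p0,Rt,np.array([.511,-.197,.08]),"over")
S=optics.get_image("scene");T=optics.get_image("top")
cv2.imwrite("pics/i.png",np.hstack([cv2.resize(S["frame"][190:310,190:310],(400,400)),cv2.resize(T["frame"][150:230,350:430],(400,400))])[:,:,::-1])
E
```

```text
t 8.9333 tcp [ 0.5117 -0.1991  0.1181] F [ 0.2 -0.3 -1. ] w 0.0512 j [-0.085  0.481 -0.319  0.835 -0.78  -1.47 ]
[[-0.105 -0.115 -0.988]
 [-0.697 -0.7    0.155]
 [-0.71   0.705 -0.006]]
over rot total [-0.0071 -0.0014  0.0034] n 1 each [-0.0071 -0.0014  0.0034] | trans(before rot) [ 0.0853 -0.0941  0.0043] (after) [ 0.0849 -0.0944  0.0035] n 1 each before [ 0.0853 -0.0941  0.0043] after [ 0.0849 -0.0944  0.0035]
```

View pics/i.png

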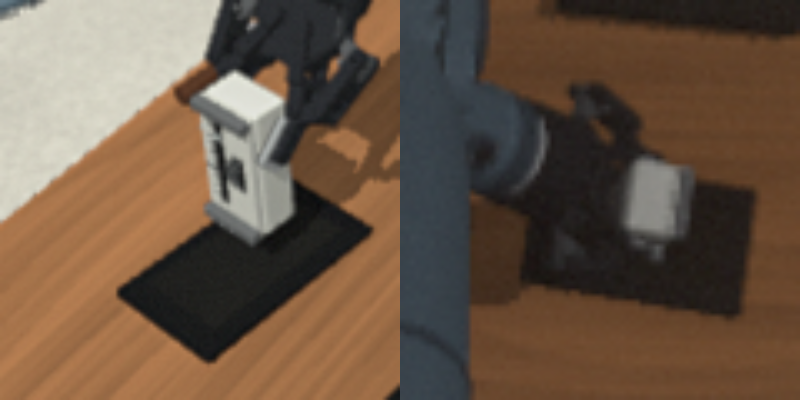

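Emit:
{"fn": "jog_arm", "kwargs": {
  "increments": [
    {"translation": [0.02, -0.02, 0.002], "delta_rot": [-0.007, 0, 0.003], "fingers": 0},
    {"translation": [0.02, -0.02, 0.002], "delta_rot": [0, 0, 0], "fingers": 0},
    {"translation": [0.02, -0.02, 0], "delta_rot": [0, 0, 0], "fingers": 0},
    {"translation": [0.01, -0.01, 0], "delta_rot": [0, 0, 0], "fingers": 0},
    {"translation": [0, 0, 0], "delta_rot": [0, 0, 0], "fingers": 0},
    {"translation": [0, 0, 0], "delta_rot": [0, 0, 0], "fingers": 0}
  ]
}}

```text
t: 9.53
tcp_pos: [0.5125, -0.1986, 0.0885]
eef_rot: [-0.221, -0.632, 0.319, 0.671]
force: [-0.2, -0.9, -2.2]
width: 0.0515
```

```bash
python3 - <<'E'
from h import *
o=stat(); R0=rot(o["eef_rot"]); p0=o["tcp_pos"]; Rt=frame(81.3,-45,1)
go(R0,p0,Rt,np.array([.511,-.197,.08]),"over")
S=optics.get_image("scene");T=optics.get_image("top")
cv2.imwrite("pics/j.png",np.hstack([cv2.resize(S["frame"][190:310,190:310],(400,400)),cv2.resize(T["frame"][150:230,350:430],(400,400))])[:,:,::-1])
E
```

```text
t 9.5333 tcp [ 0.5125 -0.1986  0.0885] F [-0.2 -0.9 -2.2] w 0.0515 j [-0.082  0.519 -0.35   0.766 -0.784 -1.475]
[[-0.103 -0.108 -0.989]
 [-0.7   -0.699  0.149]
 [-0.707  0.707 -0.003]]
over rot total [-0.0009 -0.0036 -0.0002] n 1 each [-0.0009 -0.0036 -0.0002] | trans(before rot) [ 0.0167 -0.0231  0.0058] (after) [ 0.0167 -0.0231  0.0057] n 1 each before [ 0.0167 -0.0231  0.0058] after [ 0.0167 -0.0231  0.0057]
```

View pics/j.png

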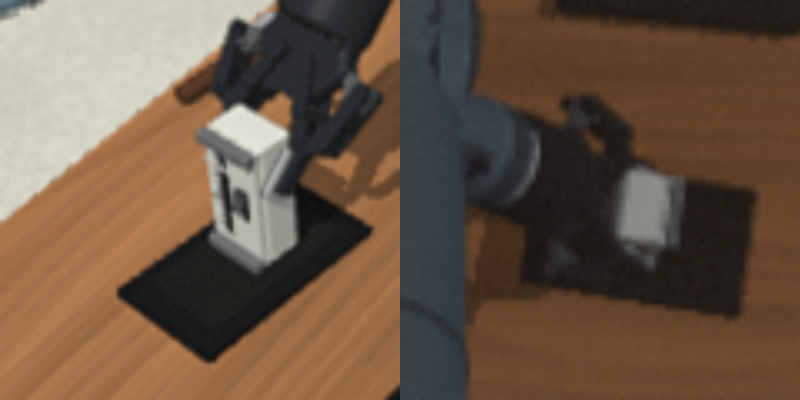

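Emit:
{"fn": "jog_arm", "kwargs": {
  "increments": [
    {"translation": [0.005, -0.005, 0], "delta_rot": [0, 0, 0], "fingers": 0},
    {"translation": [0.005, -0.005, 0], "delta_rot": [0, 0, 0], "fingers": 0},
    {"translation": [0, 0, 0], "delta_rot": [0, 0, 0], "fingers": 0},
    {"translation": [0, 0, 0], "delta_rot": [0, 0, 0], "fingers": 0}
  ]
}}

```text
t: 9.97
tcp_pos: [0.5129, -0.1986, 0.0846]
eef_rot: [-0.22, -0.633, 0.319, 0.67]
force: [-0.6, 0.3, -2.5]
width: 0.0512
```

Emit:
{"fn": "jog_arm", "kwargs": {
  "increments": [
    {"translation": [0.005, -0.005, 0], "delta_rot": [0, 0, 0], "fingers": 0},
    {"translation": [0, 0, 0], "delta_rot": [0, 0, 0], "fingers": 0},
    {"translation": [0, 0, 0], "delta_rot": [0, 0, 0], "fingers": 0}
  ]
}}

```text
t: 10.22
tcp_pos: [0.5131, -0.1988, 0.0844]
eef_rot: [-0.222, -0.632, 0.32, 0.67]
force: [-2.4, 5.4, 8.7]
width: 0.0513
```

Emit:
{"fn": "jog_arm", "kwargs": {
  "increments": [
    {"translation": [-0.003, 0.003, 0], "delta_rot": [0, 0, 0], "fingers": 0},
    {"translation": [0, 0, 0], "delta_rot": [0, 0, 0], "fingers": 0},
    {"translation": [0, 0, 0], "delta_rot": [0, 0, 0], "fingers": 0}
  ]
}}

```text
t: 10.47
tcp_pos: [0.5131, -0.1986, 0.0844]
eef_rot: [-0.221, -0.633, 0.32, 0.67]
force: [-0.9, 4.3, 4.4]
width: 0.0513
```

```bash
python3 - <<'E'
from h import *
o=stat(); S=optics.get_image("scene");T=optics.get_image("top")
cv2.imwrite("pics/k.png",np.hstack([cv2.resize(S["frame"][210:290,230:310],(400,400)),cv2.resize(T["frame"][170:220,380:430],(400,400))])[:,:,::-1])
E
```

```text
t 10.4667 tcp [ 0.5131 -0.1986  0.0844] F [-0.9  4.3  4.4] w 0.0513 j [-0.082  0.524 -0.354  0.755 -0.784 -1.475]
[[-0.102 -0.109 -0.989]
 [-0.7   -0.698  0.149]
 [-0.707  0.707 -0.005]]
```

View pics/k.png

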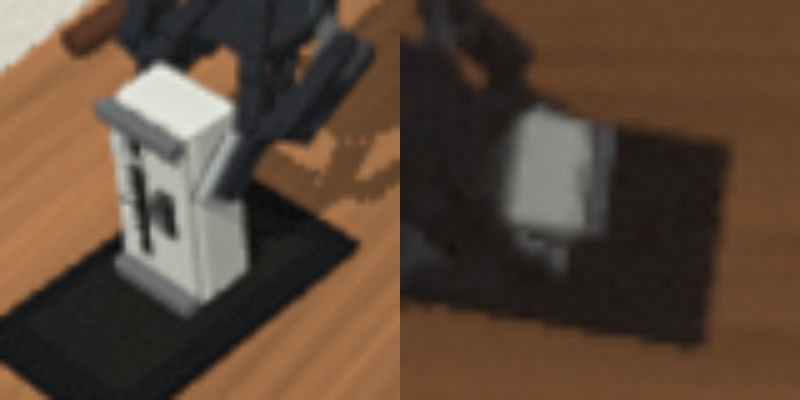

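Emit:
{"fn": "jog_arm", "kwargs": {
  "increments": [
    {"translation": [-0.001, 0.002, 0], "delta_rot": [0, 0, 0], "fingers": 0},
    {"translation": [0, 0, 0], "delta_rot": [0, 0, 0], "fingers": 0},
    {"translation": [0, 0, 0], "delta_rot": [0, 0, 0], "fingers": 0.66},
    {"translation": [0, 0, 0], "delta_rot": [0, 0, 0], "fingers": 0.72},
    {"translation": [0, 0, 0], "delta_rot": [0, 0, 0], "fingers": 0.8},
    {"translation": [0, 0, 0], "delta_rot": [0, 0, 0], "fingers": 0.9},
    {"translation": [0, 0, 0], "delta_rot": [0, 0, 0], "fingers": 1},
    {"translation": [0, 0, 0], "delta_rot": [0, 0, 0], "fingers": 1},
    {"translation": [0, 0, 0], "delta_rot": [0, 0, 0], "fingers": 1},
    {"translation": [0, 0, 0], "delta_rot": [0, 0, 0], "fingers": 1}
  ]
}}

```text
t: 11.4
tcp_pos: [0.5128, -0.1989, 0.0844]
eef_rot: [-0.22, -0.633, 0.32, 0.67]
force: [-0.3, 0.2, -0.4]
width: 0.0854
```

```bash
python3 - <<'E'
from h import *
o=stat(); S=optics.get_image("scene");T=optics.get_image("top")
cv2.imwrite("pics/l.png",np.hstack([cv2.resize(S["frame"][210:290,230:310],(400,400)),cv2.resize(T["frame"][170:220,380:430],(400,400))])[:,:,::-1])
E
```

```text
t 11.4 tcp [ 0.5128 -0.1989  0.0844] F [-0.3  0.2 -0.4] w 0.0854 j [-0.082  0.524 -0.355  0.755 -0.783 -1.475]
[[-0.103 -0.109 -0.989]
 [-0.7   -0.699  0.149]
 [-0.707  0.707 -0.005]]
```

View pics/l.png

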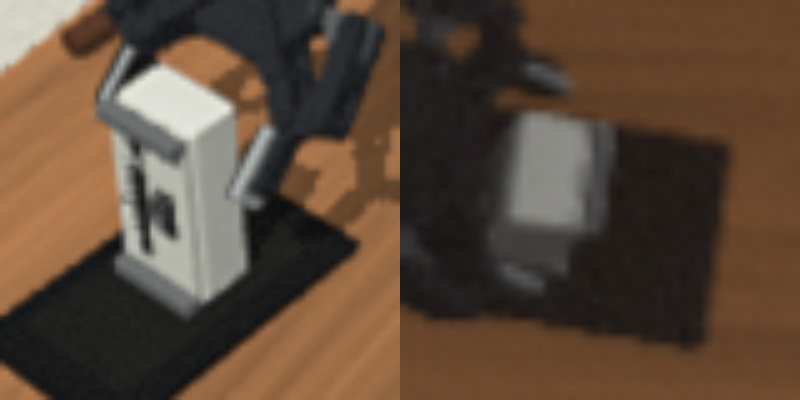

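Emit:
{"fn": "jog_arm", "kwargs": {
  "increments": [
    {"translation": [-0.03, 0, 0], "delta_rot": [0, 0, 0], "fingers": 1},
    {"translation": [-0.06, 0, 0], "delta_rot": [0, 0, 0], "fingers": 1},
    {"translation": [-0.07, 0, 0], "delta_rot": [0, 0, 0], "fingers": 1},
    {"translation": [-0.07, 0, 0], "delta_rot": [0, 0, 0], "fingers": 1},
    {"translation": [-0.07, 0, 0], "delta_rot": [0, 0, 0], "fingers": 1},
    {"translation": [-0.07, 0, 0], "delta_rot": [0, 0, 0], "fingers": 1},
    {"translation": [-0.07, 0, 0], "delta_rot": [0, 0, 0], "fingers": 1},
    {"translation": [-0.07, 0, 0], "delta_rot": [0, 0, 0], "fingers": 1},
    {"translation": [-0.07, 0.05, 0], "delta_rot": [0, 0, 0], "fingers": 1},
    {"translation": [-0.07, 0.05, 0], "delta_rot": [0, 0, 0], "fingers": 1},
    {"translation": [0, 0, 0], "delta_rot": [0, 0, 0], "fingers": 1},
    {"translation": [0, 0, 0], "delta_rot": [0, 0, 0], "fingers": 1}
  ]
}}

```text
t: 12.5
tcp_pos: [0.5307, -0.0829, 0.2448]
eef_rot: [-0.22, -0.634, 0.32, 0.669]
force: [0.9, 0.6, -0.0]
width: 0.0857
```

```bash
python3 - <<'E'
from h import *
o=stat(); S=optics.get_image("scene");T=optics.get_image("top")
crop(S,"pics/m1.png",230,200,80,80,8);crop(T,"pics/m2.png",360,160,80,60,8)
R0=rot(o["eef_rot"]); p0=o["tcp_pos"];
go(R0,p0,frame(81.3,45,1),p0)
E
```

```text
t 12.5 tcp [ 0.5307 -0.0829  0.2448] F [ 0.9  0.6 -0. ] w 0.0857 j [ 0.125  0.485  0.034  1.376 -0.75  -1.192]
[[-0.099 -0.111 -0.989]
 [-0.699 -0.699  0.149]
 [-0.708  0.706 -0.008]]
 rot total [ 0.0026 -0.0086 -1.4989] n 14 each [ 0.0002 -0.0006 -0.1071] | trans(before rot) [0. 0. 0.] (after) [0. 0. 0.] n 0 each before [0. 0. 0.] after [0. 0. 0.]
```

View pics/m1.png

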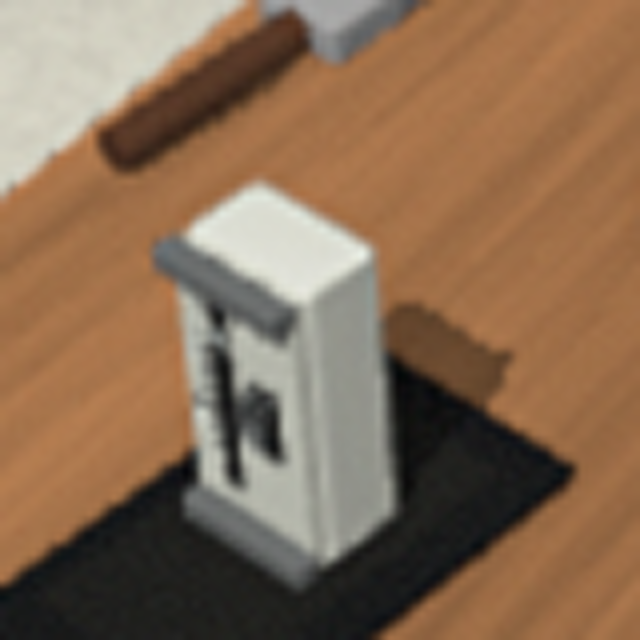

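View pics/m2.png

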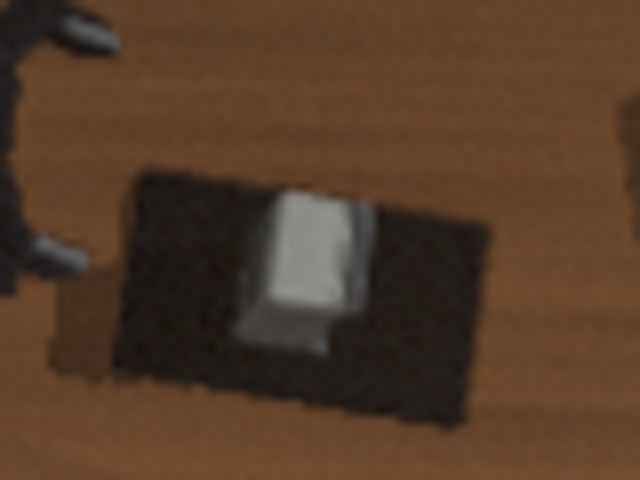

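```bash
cat >> h.py <<'E'
def show(n,d,c,z):
    p=onplane(d,np.array(c),z)[:,:2]
    e=[round(float(np.linalg.norm(p[i]-p[(i+1)%4])),4) for i in range(4)]
    ang=[round(float(np.degrees(np.arctan2(*(p[(i+1)%4]-p[i])[::-1]))),1) for i in range(4)]
    print(n,"mean",p.mean(0).round(4),e,ang); return p
E
python3 - <<'E'
from h import *
S=optics.get_image("scene");T=optics.get_image("top"); o=np.array
show("S",S,o([(260,180),(375,245),(287,325),(157,243)])/8+o([230,200]),.132)
show("T",T,o([(285,192),(376,203),(355,310),(268,297)])/8+o([360,160]),.132)
show("padT",T,o([(140,172),(490,225),(463,425),(116,372)])/8+o([360,160]),.022)
c=onplane(T,o([[300,340]])/8+o([360,160]),.022);print(c)
E
```

```text
S mean [ 0.5168 -0.1922] [0.048, 0.0415, 0.0555, 0.0398] [-8.1, -91.0, 170.3, 78.6]
T mean [ 0.5129 -0.1937] [0.0415, 0.0502, 0.0396, 0.0489] [-96.4, 167.8, 81.9, -10.1]
padT mean [ 0.5111 -0.2029] [0.1695, 0.098, 0.1666, 0.0976] [-98.1, 170.9, 81.7, -7.4]
[[ 0.49082637 -0.20124817  0.022     ]]
```

Emit:
{"fn": "jog_arm", "kwargs": {
  "increments": [
    {"translation": [0, 0, 0], "delta_rot": [0, 0, -0.094], "fingers": 1},
    {"translation": [0, 0, 0], "delta_rot": [0, 0, -0.094], "fingers": 1},
    {"translation": [0, 0, 0], "delta_rot": [0, 0, -0.094], "fingers": 1},
    {"translation": [0, 0, 0], "delta_rot": [0, 0, -0.094], "fingers": 1},
    {"translation": [0, 0, 0], "delta_rot": [0, 0, -0.094], "fingers": 1},
    {"translation": [0, 0, 0], "delta_rot": [0, 0, -0.094], "fingers": 1},
    {"translation": [0, 0, 0], "delta_rot": [0, 0, -0.094], "fingers": 1},
    {"translation": [0, 0, 0], "delta_rot": [0, 0, -0.094], "fingers": 1},
    {"translation": [0, 0, 0], "delta_rot": [0, 0, -0.094], "fingers": 1},
    {"translation": [0, 0, 0], "delta_rot": [0, 0, -0.094], "fingers": 1},
    {"translation": [0, 0, 0], "delta_rot": [0, 0, -0.094], "fingers": 1},
    {"translation": [0, 0, 0], "delta_rot": [0, 0, -0.094], "fingers": 1},
    {"translation": [0, 0, 0], "delta_rot": [0, 0, -0.094], "fingers": 1},
    {"translation": [0, 0, 0], "delta_rot": [0, 0, -0.094], "fingers": 1},
    {"translation": [0, 0, 0], "delta_rot": [0, 0, -0.094], "fingers": 1},
    {"translation": [0, 0, 0], "delta_rot": [0, 0, -0.089], "fingers": 1},
    {"translation": [0, 0, 0], "delta_rot": [0, 0, 0], "fingers": 1}
  ]
}}

```text
t: 14.12
tcp_pos: [0.5275, -0.0852, 0.239]
eef_rot: [-0.322, 0.67, 0.22, -0.632]
force: [-0.1, -0.4, -1.2]
width: 0.0854
```

```bash
python3 - <<'E'
from h import *
o=stat(); R0=rot(o["eef_rot"]); p0=o["tcp_pos"];
go(R0,p0,frame(81.3,45,1),np.array([.499,-.292,.188]))
E
```

```text
t 14.1167 tcp [ 0.5275 -0.0852  0.239 ] F [-0.1 -0.4 -1.2] w 0.0854 j [-0.659  0.552  0.101  1.577  0.668 -2.235]
[[ 0.105 -0.112 -0.988]
 [ 0.702 -0.695  0.154]
 [-0.704 -0.71   0.006]]
 rot total [-0.0054  0.0021  0.0042] n 1 each [-0.0054  0.0021  0.0042] | trans(before rot) [-0.3744  0.6106 -0.0129] (after) [-0.3717  0.6123 -0.0102] n 6 each before [-0.0624  0.1018 -0.0021] after [-0.0619  0.102  -0.0017]
```

Emit:
{"fn": "jog_arm", "kwargs": {
  "increments": [
    {"translation": [-0.047, 0.077, -0.002], "delta_rot": [-0.005, 0.002, 0.004], "fingers": 1},
    {"translation": [-0.047, 0.077, -0.001], "delta_rot": [0, 0, 0], "fingers": 1},
    {"translation": [-0.047, 0.077, -0.001], "delta_rot": [0, 0, 0], "fingers": 1},
    {"translation": [-0.047, 0.077, -0.001], "delta_rot": [0, 0, 0], "fingers": 1},
    {"translation": [-0.047, 0.077, -0.001], "delta_rot": [0, 0, 0], "fingers": 1},
    {"translation": [-0.047, 0.077, -0.001], "delta_rot": [0, 0, 0], "fingers": 1},
    {"translation": [-0.047, 0.077, -0.001], "delta_rot": [0, 0, 0], "fingers": 1},
    {"translation": [-0.045, 0.075, -0.001], "delta_rot": [0, 0, 0], "fingers": 1},
    {"translation": [0, 0, 0], "delta_rot": [0, 0, 0], "fingers": 1},
    {"translation": [0, 0, 0], "delta_rot": [0, 0, 0], "fingers": 1}
  ]
}}

```text
t: 14.95
tcp_pos: [0.5016, -0.2921, 0.1926]
eef_rot: [-0.315, 0.675, 0.22, -0.63]
force: [-0.4, -0.6, 0.3]
width: 0.0855
```

```bash
python3 - <<'E'
from h import *
o=stat(); R0=rot(o["eef_rot"]); p0=o["tcp_pos"];
go(R0,p0,frame(81.3,45,1),np.array([.516,-.184,.0788]))
S=optics.get_image("scene");T=optics.get_image("top")
cv2.imwrite("pics/n.png",np.hstack([cv2.resize(S["frame"][180:300,180:300],(400,400)),cv2.resize(T["frame"][150:230,370:450],(400,400))])[:,:,::-1])
E
```

```text
t 14.95 tcp [ 0.5016 -0.2921  0.1926] F [-0.4 -0.6  0.3] w 0.0855 j [-0.919  0.864  0.534  1.839  0.534 -2.512]
[[ 0.11  -0.1   -0.989]
 [ 0.694 -0.705  0.148]
 [-0.712 -0.703 -0.008]]
 rot total [ 0.0076 -0.0038 -0.006 ] n 1 each [ 0.0076 -0.0038 -0.006 ] | trans(before rot) [0.5251 0.0079 0.0092] (after) [0.5251 0.0113 0.0071] n 5 each before [0.105  0.0016 0.0018] after [0.105  0.0023 0.0014]
```

View pics/n.png

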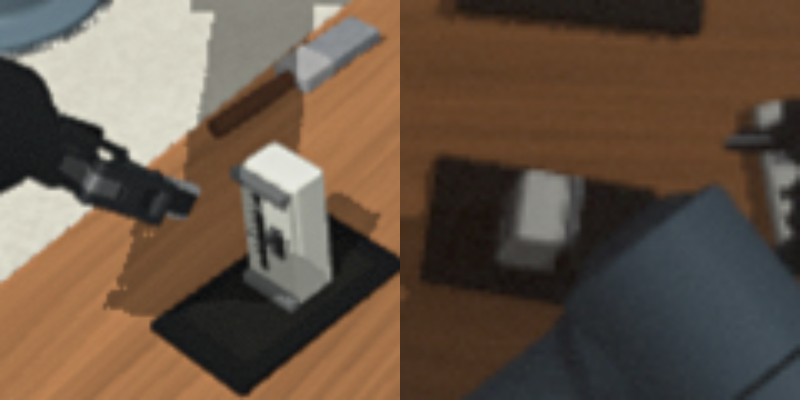

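Emit:
{"fn": "jog_arm", "kwargs": {
  "increments": [
    {"translation": [0.05, 0.002, 0.002], "delta_rot": [0.007, -0.004, -0.006], "fingers": 1},
    {"translation": [0.05, 0.002, 0.002], "delta_rot": [0, 0, 0], "fingers": 1},
    {"translation": [0.05, 0.002, 0.002], "delta_rot": [0, 0, 0], "fingers": 1},
    {"translation": [0.05, 0.002, 0.001], "delta_rot": [0, 0, 0], "fingers": 1},
    {"translation": [0.05, 0.002, 0], "delta_rot": [0, 0, 0], "fingers": 1},
    {"translation": [0.05, 0, 0], "delta_rot": [0, 0, 0], "fingers": 1},
    {"translation": [0.04, 0, 0], "delta_rot": [0, 0, 0], "fingers": 1},
    {"translation": [0, 0, 0], "delta_rot": [0, 0, 0], "fingers": 1},
    {"translation": [0, 0, 0], "delta_rot": [0, 0, 0], "fingers": 1}
  ]
}}

```text
t: 15.8
tcp_pos: [0.5103, -0.2201, 0.1202]
eef_rot: [-0.318, 0.672, 0.222, -0.631]
force: [-0.8, 0.3, -0.4]
width: 0.0858
```

```bash
python3 - <<'E'
from h import *
o=stat(); R0=rot(o["eef_rot"]); p0=o["tcp_pos"];
go(R0,p0,frame(81.3,45,1),np.array([.516,-.184,.0788]))
S=optics.get_image("scene");T=optics.get_image("top")
cv2.imwrite("pics/p.png",np.hstack([cv2.resize(S["frame"][180:300,180:300],(400,400)),cv2.resize(T["frame"][150:230,370:450],(400,400))])[:,:,::-1])
E
```

```text
t 15.8 tcp [ 0.5103 -0.2201  0.1202] F [-0.8  0.3 -0.4] w 0.0858 j [-0.84   0.803  0.223  1.559  0.577 -2.436]
[[ 0.105 -0.103 -0.989]
 [ 0.7   -0.699  0.147]
 [-0.707 -0.708 -0.001]]
 rot total [0.0036 0.002  0.0008] n 1 each [0.0036 0.002  0.0008] | trans(before rot) [ 0.1839  0.0116 -0.001 ] (after) [ 0.1839  0.0114 -0.0007] n 2 each before [ 0.092   0.0058 -0.0005] after [ 0.092   0.0057 -0.0003]
```

View pics/p.png

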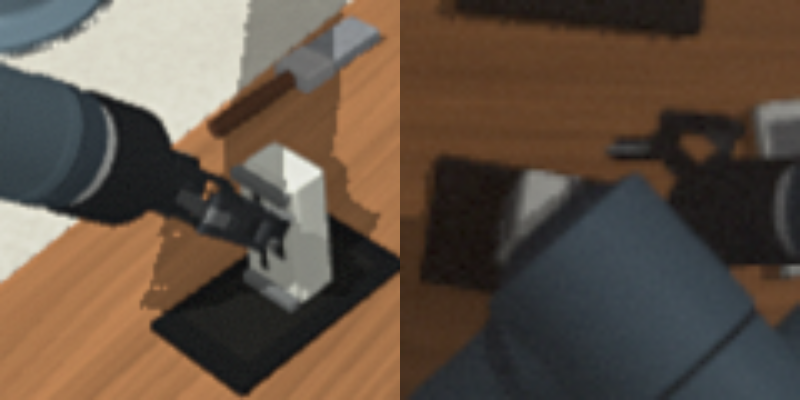

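Emit:
{"fn": "jog_arm", "kwargs": {
  "increments": [
    {"translation": [0.03, 0.003, 0], "delta_rot": [0.003, 0.002, 0], "fingers": 1},
    {"translation": [0.03, 0.003, 0], "delta_rot": [0, 0, 0], "fingers": 1},
    {"translation": [0.03, 0.003, 0], "delta_rot": [0, 0, 0], "fingers": 1},
    {"translation": [0.03, 0.002, 0], "delta_rot": [0, 0, 0], "fingers": 1},
    {"translation": [0.03, 0, 0], "delta_rot": [0, 0, 0], "fingers": 1},
    {"translation": [0.03, 0, 0], "delta_rot": [0, 0, 0], "fingers": 1},
    {"translation": [0, 0, 0], "delta_rot": [0, 0, 0], "fingers": 1},
    {"translation": [0, 0, 0], "delta_rot": [0, 0, 0], "fingers": 1}
  ]
}}

```text
t: 16.57
tcp_pos: [0.5155, -0.1856, 0.0786]
eef_rot: [-0.32, 0.672, 0.22, -0.63]
force: [-0.4, -0.1, 0.4]
width: 0.0854
```

```bash
python3 - <<'E'
from h import *
o=stat(); R0=rot(o["eef_rot"]); p0=o["tcp_pos"];
go(R0,p0,frame(81.3,45,1),np.array([.516,-.184,.0788]))
S=optics.get_image("scene");T=optics.get_image("top")
cv2.imwrite("pics/q.png",np.hstack([cv2.resize(S["frame"][200:280,220:300],(500,500)),cv2.resize(T["frame"][150:230,370:450],(300,300),).repeat(1,0)[:300].copy() if False else cv2.resize(T["frame"][150:230,370:430],(300,500))])[:,:,::-1])
E
```

```text
t 16.5667 tcp [ 0.5155 -0.1856  0.0786] F [-0.4 -0.1  0.4] w 0.0854 j [-0.797  0.797  0.098  1.414  0.602 -2.387]
[[ 0.108 -0.108 -0.988]
 [ 0.7   -0.698  0.152]
 [-0.706 -0.708  0.   ]]
 rot total [-0.0009 -0.0006  0.0017] n 1 each [-0.0009 -0.0006  0.0017] | trans(before rot) [ 0.0033 -0.0043 -0.0008] (after) [ 0.0033 -0.0043 -0.0008] n 1 each before [ 0.0033 -0.0043 -0.0008] after [ 0.0033 -0.0043 -0.0008]
```

View pics/q.png

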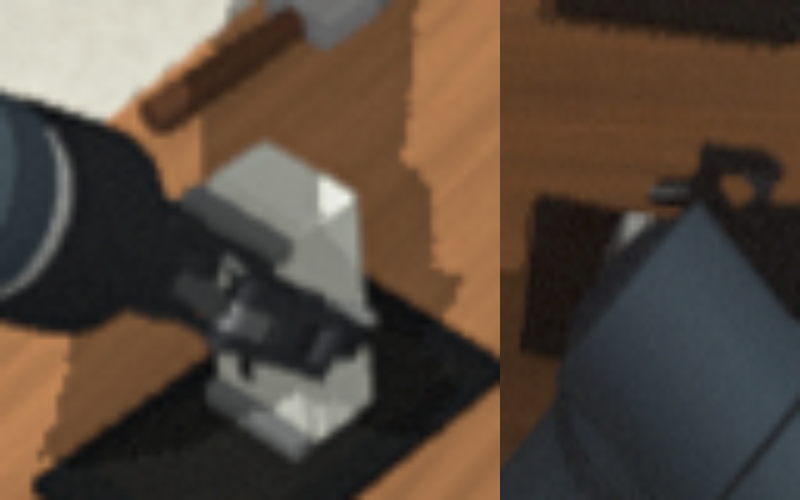

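Emit:
{"fn": "jog_arm", "kwargs": {
  "increments": [
    {"translation": [0, 0, 0], "delta_rot": [0, 0, 0], "fingers": 0.8},
    {"translation": [0, 0, 0], "delta_rot": [0, 0, 0], "fingers": 0.7},
    {"translation": [0, 0, 0], "delta_rot": [0, 0, 0], "fingers": 0.65},
    {"translation": [0, 0, 0], "delta_rot": [0, 0, 0], "fingers": 0.6},
    {"translation": [0, 0, 0], "delta_rot": [0, 0, 0], "fingers": 0},
    {"translation": [0, 0, 0], "delta_rot": [0, 0, 0], "fingers": 0},
    {"translation": [0, 0, 0], "delta_rot": [0, 0, 0], "fingers": 0},
    {"translation": [0, 0, 0], "delta_rot": [0, 0, 0], "fingers": 0},
    {"translation": [0, 0, 0], "delta_rot": [0, 0, 0], "fingers": 0}
  ]
}}

```text
t: 17.42
tcp_pos: [0.5158, -0.1867, 0.0794]
eef_rot: [-0.32, 0.672, 0.22, -0.63]
force: [-2.6, -2.6, 5.5]
width: 0.0505
```

```bash
python3 - <<'E'
from h import *
o=stat(); R0=rot(o["eef_rot"]); p0=o["tcp_pos"];
go(R0,p0,R0,p0+[0,0,.1],"lift")
go(R0,p0,frame(81.3,-45,1),p0)
E
```

```text
t 17.4167 tcp [ 0.5158 -0.1867  0.0794] F [-2.6 -2.6  5.5] w 0.0505 j [-0.799  0.796  0.099  1.414  0.602 -2.387]
[[ 0.109 -0.108 -0.988]
 [ 0.699 -0.698  0.153]
 [-0.707 -0.708 -0.001]]
lift rot total [0. 0. 0.] n 0 each [0. 0. 0.] | trans(before rot) [-0.2355 -0.2359 -0.0004] (after) [-0.2355 -0.2359 -0.0004] n 3 each before [-0.0785 -0.0786 -0.0001] after [-0.0785 -0.0786 -0.0001]
 rot total [-2.3000e-03 -1.2000e-03  1.5006e+00] n 14 each [-2.000e-04 -1.000e-04  1.072e-01] | trans(before rot) [0. 0. 0.] (after) [0. 0. 0.] n 0 each before [0. 0. 0.] after [0. 0. 0.]
```

Emit:
{"fn": "jog_arm", "kwargs": {
  "increments": [
    {"translation": [-0.02, -0.02, 0], "delta_rot": [0, 0, 0], "fingers": 0},
    {"translation": [-0.045, -0.045, 0], "delta_rot": [0, 0, 0], "fingers": 0},
    {"translation": [-0.045, -0.045, 0], "delta_rot": [0, 0, 0], "fingers": 0},
    {"translation": [-0.045, -0.045, 0], "delta_rot": [0, 0, 0], "fingers": 0},
    {"translation": [-0.045, -0.045, 0], "delta_rot": [0, 0, 0], "fingers": 0},
    {"translation": [-0.045, -0.045, 0], "delta_rot": [0, 0, 0], "fingers": 0},
    {"translation": [-0.045, -0.045, 0], "delta_rot": [0, 0, 0], "fingers": 0},
    {"translation": [0, 0, 0], "delta_rot": [0, 0, 0], "fingers": 0},
    {"translation": [0, 0, 0], "delta_rot": [0, 0, 0], "fingers": 0}
  ]
}}

```text
t: 18.17
tcp_pos: [0.5161, -0.1869, 0.2019]
eef_rot: [-0.319, 0.673, 0.22, -0.63]
force: [-0.0, 0.3, -3.9]
width: 0.0507
```

Emit:
{"fn": "jog_arm", "kwargs": {
  "increments": [
    {"translation": [0, 0, 0], "delta_rot": [0, 0, 0.08], "fingers": 0},
    {"translation": [0, 0, 0], "delta_rot": [0, 0, 0.08], "fingers": 0},
    {"translation": [0, 0, 0], "delta_rot": [0, 0, 0.08], "fingers": 0},
    {"translation": [0, 0, 0], "delta_rot": [0, 0, 0.08], "fingers": 0},
    {"translation": [0, 0, 0], "delta_rot": [0, 0, 0.08], "fingers": 0},
    {"translation": [0, 0, 0], "delta_rot": [0, 0, 0.08], "fingers": 0},
    {"translation": [0, 0, 0], "delta_rot": [0, 0, 0.08], "fingers": 0},
    {"translation": [0, 0, 0], "delta_rot": [0, 0, 0.08], "fingers": 0},
    {"translation": [0, 0, 0], "delta_rot": [0, 0, 0.08], "fingers": 0},
    {"translation": [0, 0, 0], "delta_rot": [0, 0, 0.08], "fingers": 0},
    {"translation": [0, 0, 0], "delta_rot": [0, 0, 0.08], "fingers": 0},
    {"translation": [0, 0, 0], "delta_rot": [0, 0, 0.08], "fingers": 0},
    {"translation": [0, 0, 0], "delta_rot": [0, 0, 0.08], "fingers": 0},
    {"translation": [0, 0, 0], "delta_rot": [0, 0, 0.08], "fingers": 0},
    {"translation": [0, 0, 0], "delta_rot": [0, 0, 0.08], "fingers": 0},
    {"translation": [0, 0, 0], "delta_rot": [0, 0, 0.08], "fingers": 0},
    {"translation": [0, 0, 0], "delta_rot": [0, 0, 0.08], "fingers": 0},
    {"translation": [0, 0, 0], "delta_rot": [0, 0, 0.08], "fingers": 0},
    {"translation": [0, 0, 0], "delta_rot": [0, 0, 0.06], "fingers": 0},
    {"translation": [0, 0, 0], "delta_rot": [0, 0, 0], "fingers": 0}
  ]
}}

```text
t: 19.83
tcp_pos: [0.5136, -0.184, 0.1971]
eef_rot: [-0.221, -0.629, 0.317, 0.675]
force: [-0.1, 0.0, -2.7]
width: 0.0509
```

```bash
python3 - <<'E'
from h import *
o=stat(); R0=rot(o["eef_rot"]); p0=o["tcp_pos"];
go(R0,p0,frame(81.3,-45,1),p0)
S=optics.get_image("scene");T=optics.get_image("top")
cv2.imwrite("pics/r.png",np.hstack([cv2.resize(S["frame"][180:280,210:310],(500,500)),cv2.resize(T["frame"][150:230,370:430],(300,500))])[:,:,::-1])
E
```

```text
t 19.8333 tcp [ 0.5136 -0.184   0.1971] F [-0.1  0.  -2.7] w 0.0509 j [-0.056  0.421 -0.188  1.064 -0.778 -1.438]
[[-0.112 -0.1   -0.989]
 [-0.697 -0.701  0.15 ]
 [-0.708  0.706  0.009]]
 rot total [0.0066 0.005  0.0017] n 1 each [0.0066 0.005  0.0017] | trans(before rot) [0. 0. 0.] (after) [0. 0. 0.] n 0 each before [0. 0. 0.] after [0. 0. 0.]
```

View pics/r.png

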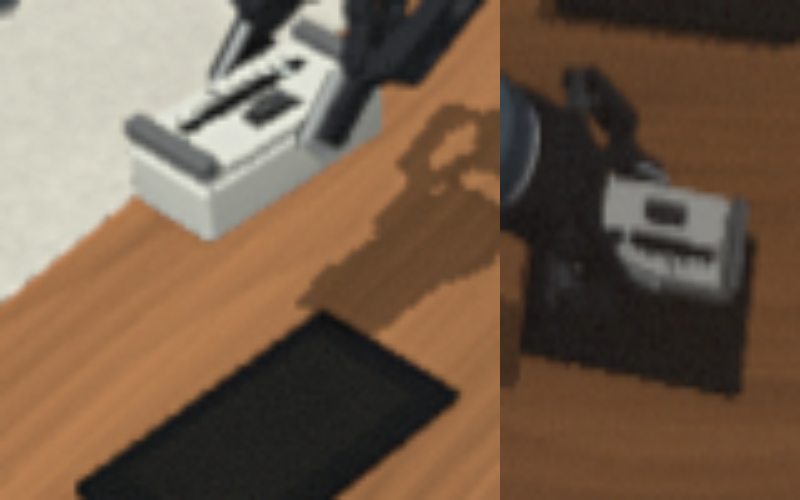

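```bash
python3 - <<'E'
from h import *
o=sensors.get_obs(); R0=rot(o["eef_rot"]); p0=o["tcp_pos"];
go(R0,p0,frame(81.3,-45,1),np.array([.5124,-.2007,.065]))
E
```

```text
rot total [0.0016 0.0028 0.0028] n 1 each [0.0016 0.0028 0.0028] | trans(before rot) [ 0.3541 -0.2807 -0.0012] (after) [ 3.533e-01 -2.818e-01  3.000e-04] n 4 each before [ 0.0885 -0.0702 -0.0003] after [ 0.0883 -0.0704  0.0001]
```

Emit:
{"fn": "jog_arm", "kwargs": {
  "increments": [
    {"translation": [0.044, -0.035, 0], "delta_rot": [0.001, 0.002, 0.002], "fingers": 0},
    {"translation": [0.044, -0.035, 0], "delta_rot": [0, 0, 0], "fingers": 0},
    {"translation": [0.044, -0.035, 0], "delta_rot": [0, 0, 0], "fingers": 0},
    {"translation": [0.044, -0.035, 0], "delta_rot": [0, 0, 0], "fingers": 0},
    {"translation": [0.044, -0.035, 0], "delta_rot": [0, 0, 0], "fingers": 0},
    {"translation": [0.044, -0.035, 0], "delta_rot": [0, 0, 0], "fingers": 0},
    {"translation": [0.044, -0.035, 0], "delta_rot": [0, 0, 0], "fingers": 0},
    {"translation": [0.044, -0.035, 0], "delta_rot": [0, 0, 0], "fingers": 0},
    {"translation": [0, 0, 0], "delta_rot": [0, 0, 0], "fingers": 0},
    {"translation": [0, 0, 0], "delta_rot": [0, 0, 0], "fingers": 0}
  ]
}}

```text
t: 20.77
tcp_pos: [0.5128, -0.2025, 0.0677]
eef_rot: [-0.219, -0.631, 0.321, 0.672]
force: [-0.5, -0.0, -1.1]
width: 0.0507
```

```bash
python3 - <<'E'
from h import *
o=stat(); R0=rot(o["eef_rot"]); p0=o["tcp_pos"];
go(R0,p0,frame(81.3,-45,1),np.array([.5124,-.2007,.0377]))
S=optics.get_image("scene");T=optics.get_image("top")
cv2.imwrite("pics/s.png",np.hstack([cv2.resize(S["frame"][200:300,210:310],(400,400)),cv2.resize(T["frame"][160:220,370:430],(400,400))])[:,:,::-1])
E
```

```text
t 20.7667 tcp [ 0.5128 -0.2025  0.0677] F [-0.5 -0.  -1.1] w 0.0507 j [-0.089  0.549 -0.365  0.72  -0.784 -1.478]
[[-0.108 -0.11  -0.988]
 [-0.699 -0.698  0.154]
 [-0.707  0.707 -0.002]]
 rot total [-0.0029  0.0007 -0.0003] n 1 each [-0.0029  0.0007 -0.0003] | trans(before rot) [ 0.0667 -0.0747  0.0025] (after) [ 0.0667 -0.0746  0.0023] n 1 each before [ 0.0667 -0.0747  0.0025] after [ 0.0667 -0.0746  0.0023]
```

View pics/s.png

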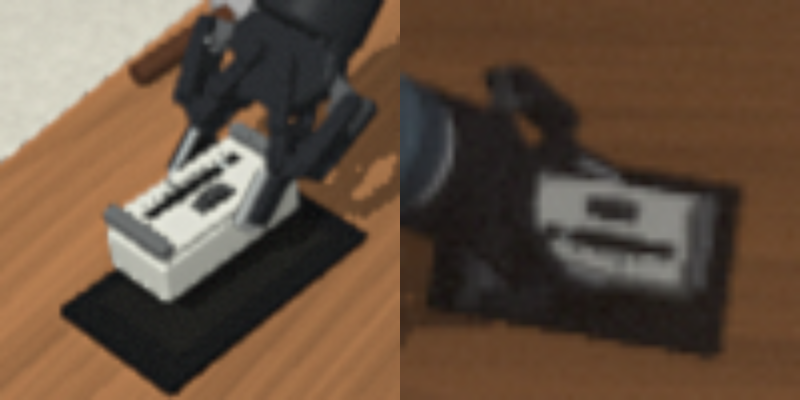

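```bash
python3 - <<'E'
from h import *
S=optics.get_image("scene");T=optics.get_image("top")
crop(S,"pics/s1.png",225,235,50,50,12);crop(T,"pics/s2.png",385,175,45,40,14)
for z in (.052,.074,.096): print(z,onplane(S,np.array([[105,215],[165,258],[165,300],[108,245]])/4+[210,200],z).round(4)[:,:2].tolist())
E
```

```text
0.052 [[0.4486, -0.2241], [0.504, -0.2343], [0.5256, -0.2611], [0.4674, -0.2434]]
0.074 [[0.4662, -0.2408], [0.5198, -0.2506], [0.5408, -0.2766], [0.4845, -0.2594]]
0.096 [[0.4839, -0.2575], [0.5357, -0.267], [0.556, -0.2921], [0.5015, -0.2755]]
```

View pics/s1.png

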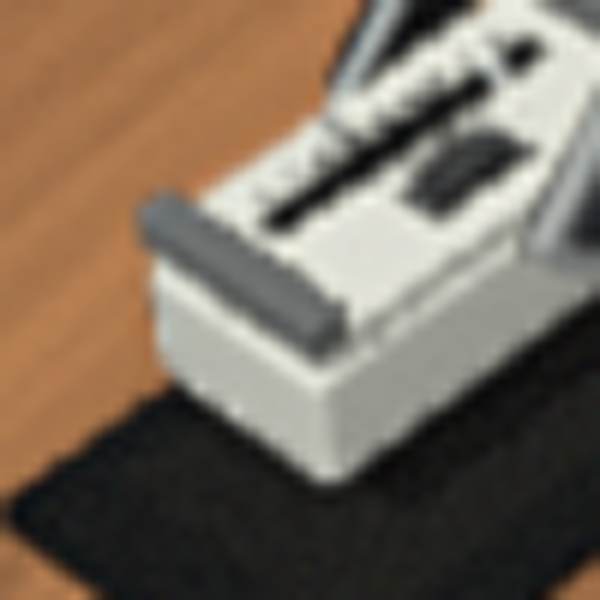

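View pics/s2.png

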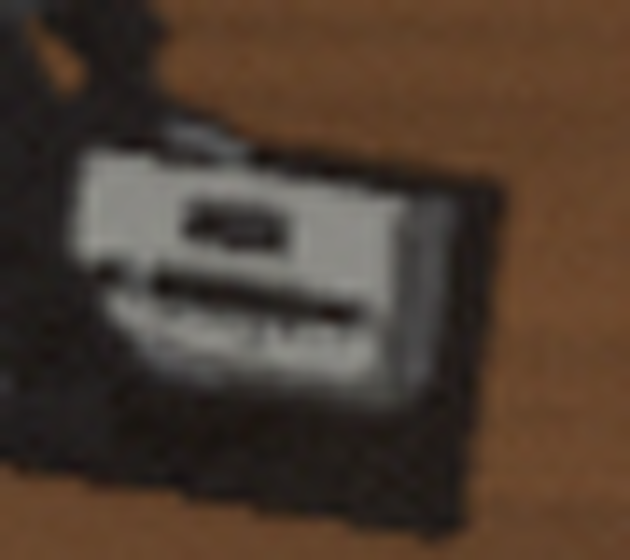

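```bash
python3 - <<'E'
from h import *
S=optics.get_image("scene");T=optics.get_image("top")
u=np.array([.151,.988])
p=onplane(T,np.array([[455,203],[430,395]])/14+[385,175],.096)[:,:2];print(p,"c",p.mean(0)+.055*u)
w=onplane(T,np.array([[237,225]])/14+[385,175],.089)[:,:2];print(w-.01*np.array([.988,-.151]))
w=onplane(S,np.array([[468,172]])/12+[225,235],.089)[:,:2];print(w-.01*np.array([.988,-.151]))
E
```

```text
[[ 0.52727243 -0.26421585]
 [ 0.47609537 -0.25627963]] c [ 0.5099889  -0.20590774]
[[ 0.5122756  -0.20610498]]
[[ 0.51479765 -0.20521506]]
```

Emit:
{"fn": "jog_arm", "kwargs": {
  "increments": [
    {"translation": [0.012, -0.016, 0], "delta_rot": [-0.003, 0, 0], "fingers": 0},
    {"translation": [0.012, -0.016, 0], "delta_rot": [0, 0, 0], "fingers": 0},
    {"translation": [0.012, -0.016, 0], "delta_rot": [0, 0, 0], "fingers": 0},
    {"translation": [0.012, -0.016, 0], "delta_rot": [0, 0, 0], "fingers": 0},
    {"translation": [0, 0, 0], "delta_rot": [0, 0, 0], "fingers": 0},
    {"translation": [0, 0, 0], "delta_rot": [0, 0, 0], "fingers": 0}
  ]
}}

```text
t: 21.57
tcp_pos: [0.5136, -0.1983, 0.0433]
eef_rot: [-0.221, -0.631, 0.319, 0.672]
force: [-0.4, -1.6, -2.3]
width: 0.0509
```

Emit:
{"fn": "jog_arm", "kwargs": {
  "increments": [
    {"translation": [0.004, -0.004, 0], "delta_rot": [0, 0, 0], "fingers": 0},
    {"translation": [0, 0, 0], "delta_rot": [0, 0, 0], "fingers": 0},
    {"translation": [0, 0, 0], "delta_rot": [0, 0, 0], "fingers": 0}
  ]
}}

```text
t: 21.82
tcp_pos: [0.5144, -0.1985, 0.0425]
eef_rot: [-0.221, -0.631, 0.32, 0.671]
force: [-0.3, 0.7, -1.5]
width: 0.0508
```

Emit:
{"fn": "jog_arm", "kwargs": {
  "increments": [
    {"translation": [0.004, -0.004, 0], "delta_rot": [0, 0, 0], "fingers": 0},
    {"translation": [0, 0, 0], "delta_rot": [0, 0, 0], "fingers": 0},
    {"translation": [0, 0, 0], "delta_rot": [0, 0, 0], "fingers": 0}
  ]
}}

```text
t: 22.07
tcp_pos: [0.5142, -0.1985, 0.0407]
eef_rot: [-0.221, -0.631, 0.32, 0.671]
force: [0.7, -0.2, -2.5]
width: 0.0505
```

```bash
python3 - <<'E'
from h import *
o=stat(); S=optics.get_image("scene");T=optics.get_image("top")
crop(S,"pics/t1.png",225,235,50,50,12)
E
```

```text
t 22.0667 tcp [ 0.5142 -0.1985  0.0407] F [ 0.7 -0.2 -2.5] w 0.0505 j [-0.081  0.589 -0.382  0.668 -0.784 -1.472]
[[-0.106 -0.107 -0.989]
 [-0.7   -0.698  0.15 ]
 [-0.706  0.708 -0.001]]
```

View pics/t1.png

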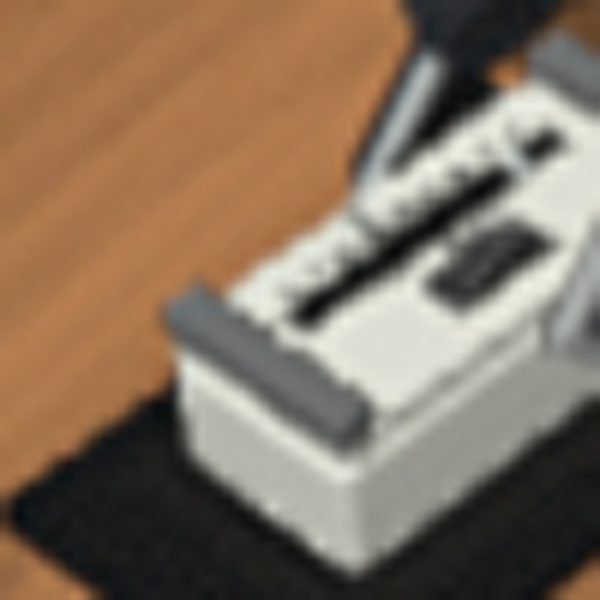

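Still about 3 mm up; continue down.

Emit:
{"fn": "jog_arm", "kwargs": {
  "increments": [
    {"translation": [0.004, -0.004, 0], "delta_rot": [0, 0, 0], "fingers": 0},
    {"translation": [0, 0, 0], "delta_rot": [0, 0, 0], "fingers": 0},
    {"translation": [0, 0, 0], "delta_rot": [0, 0, 0], "fingers": 0}
  ]
}}

```text
t: 22.42
tcp_pos: [0.5145, -0.1986, 0.0394]
eef_rot: [-0.221, -0.631, 0.32, 0.671]
force: [1.1, 0.0, 0.6]
width: 0.0507
```

Emit:
{"fn": "jog_arm", "kwargs": {
  "increments": [
    {"translation": [0.003, -0.003, 0], "delta_rot": [0, 0, 0], "fingers": 0},
    {"translation": [0, 0, 0], "delta_rot": [0, 0, 0], "fingers": 0},
    {"translation": [0, 0, 0], "delta_rot": [0, 0, 0], "fingers": 0}
  ]
}}

```text
t: 22.67
tcp_pos: [0.5146, -0.1986, 0.0393]
eef_rot: [-0.222, -0.631, 0.32, 0.671]
force: [-2.6, 4.9, 8.8]
width: 0.0508
```

Emit:
{"fn": "jog_arm", "kwargs": {
  "increments": [
    {"translation": [-0.003, 0.003, 0], "delta_rot": [0, 0, 0], "fingers": 0},
    {"translation": [0, 0, 0], "delta_rot": [0, 0, 0], "fingers": 0},
    {"translation": [0, 0, 0], "delta_rot": [0, 0, 0], "fingers": 0.66},
    {"translation": [0, 0, 0], "delta_rot": [0, 0, 0], "fingers": 0.72},
    {"translation": [0, 0, 0], "delta_rot": [0, 0, 0], "fingers": 0.8},
    {"translation": [0, 0, 0], "delta_rot": [0, 0, 0], "fingers": 0.9},
    {"translation": [0, 0, 0], "delta_rot": [0, 0, 0], "fingers": 1},
    {"translation": [0, 0, 0], "delta_rot": [0, 0, 0], "fingers": 1},
    {"translation": [0, 0, 0], "delta_rot": [0, 0, 0], "fingers": 1},
    {"translation": [-0.03, 0, 0], "delta_rot": [0, 0, 0], "fingers": 1},
    {"translation": [-0.06, 0, 0], "delta_rot": [0, 0, 0], "fingers": 1},
    {"translation": [-0.07, 0, 0], "delta_rot": [0, 0, 0], "fingers": 1},
    {"translation": [-0.07, 0, 0], "delta_rot": [0, 0, 0], "fingers": 1},
    {"translation": [-0.07, 0, 0], "delta_rot": [0, 0, 0], "fingers": 1},
    {"translation": [-0.07, 0, 0], "delta_rot": [0, 0, 0], "fingers": 1},
    {"translation": [-0.07, 0.03, 0], "delta_rot": [0, 0, 0], "fingers": 1},
    {"translation": [-0.07, 0.05, 0], "delta_rot": [0, 0, 0], "fingers": 1},
    {"translation": [-0.07, 0.05, 0], "delta_rot": [0, 0, 0], "fingers": 1},
    {"translation": [0, 0, 0], "delta_rot": [0, 0, 0], "fingers": 1},
    {"translation": [0, 0, 0], "delta_rot": [0, 0, 0], "fingers": 1}
  ]
}}

```text
t: 24.33
tcp_pos: [0.5298, -0.1035, 0.1909]
eef_rot: [-0.22, -0.633, 0.32, 0.67]
force: [0.3, -0.1, -0.9]
width: 0.0856
```

```bash
python3 - <<'E'
from h import *
o=stat(); S=optics.get_image("scene");T=optics.get_image("top")
crop(S,"pics/u1.png",225,225,70,60,11);crop(T,"pics/u2.png",365,165,65,50,12)
E
```

```text
t 24.3333 tcp [ 0.5298 -0.1035  0.1909] F [ 0.3 -0.1 -0.9] w 0.0856 j [ 0.089  0.505 -0.079  1.217 -0.758 -1.238]
[[-0.103 -0.109 -0.989]
 [-0.7   -0.699  0.15 ]
 [-0.707  0.707 -0.004]]
```

View pics/u1.png

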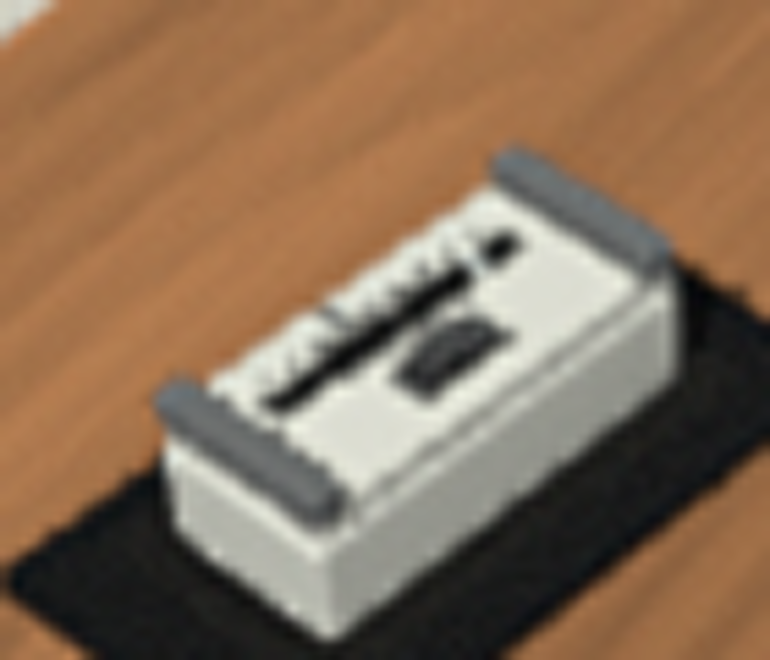

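View pics/u2.png

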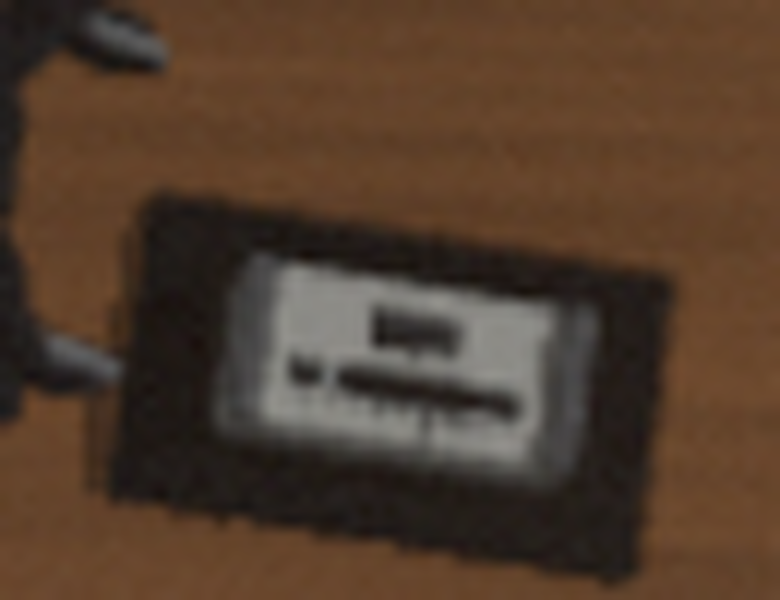

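```bash
python3 - <<'E'
from h import *
S=optics.get_image("scene");T=optics.get_image("top"); o=np.array
fs=lambda c:o(c)/11+o([225,225]); ft=lambda c:o(c)/12+o([365,165])
show("T",T,ft([(250,250),(600,305),(572,490),(215,435)]),.063)
show("pad",T,ft([(150,192),(672,275),(632,580),(108,492)]),.022)
for n,d,f,w,p,l,b in (("S",S,fs,(455,355),(478,262),(350,337),None),("T",T,ft,(417,333),(328,374),(428,393),None)):
    W=onplane(d,f([w]),.062)[0,:2];P=onplane(d,f([p]),.058)[0,:2];L=onplane(d,f([l]),.058)[0,:2]
    v=np.array([-.988,.151]);u=np.array([.151,.988])
    print(n,"wheel",W.round(4),"ptr",P.round(4),"tick",L.round(4),"tick-ptr along -u",-(L-P)@u)
E
```

```text
T mean [ 0.5091 -0.2012] [0.1106, 0.0594, 0.1121, 0.0597] [-98.5, 170.1, 81.7, -11.4]
pad mean [ 0.512 -0.202] [0.1687, 0.0995, 0.168, 0.0979] [-98.6, 171.1, 80.9, -8.5]
S wheel [ 0.527  -0.2038] ptr [ 0.5104 -0.1739] tick [ 0.5008 -0.208 ] tick-ptr along -u 0.035204801279894594
T wheel [ 0.5209 -0.2039] ptr [ 0.5084 -0.1765] tick [ 0.5027 -0.2077] tick-ptr along -u 0.031680431749600245
```

Emit:
{"fn": "jog_arm", "kwargs": {
  "increments": [
    {"translation": [0, 0, 0], "delta_rot": [0, 0, -0.094], "fingers": 0},
    {"translation": [0, 0, 0], "delta_rot": [0, 0, -0.094], "fingers": 0},
    {"translation": [0, 0, 0], "delta_rot": [0, 0, -0.094], "fingers": 0},
    {"translation": [0, 0, 0], "delta_rot": [0, 0, -0.094], "fingers": 0},
    {"translation": [0, 0, 0], "delta_rot": [0, 0, -0.094], "fingers": 0},
    {"translation": [0, 0, 0], "delta_rot": [0, 0, -0.094], "fingers": 0},
    {"translation": [0, 0, 0], "delta_rot": [0, 0, -0.094], "fingers": 0},
    {"translation": [0, 0, 0], "delta_rot": [0, 0, -0.094], "fingers": 0},
    {"translation": [0, 0, 0], "delta_rot": [0, 0, 0], "fingers": 0},
    {"translation": [0, 0, 0], "delta_rot": [0, 0, 0], "fingers": 0}
  ]
}}

```text
t: 25.37
tcp_pos: [0.5275, -0.1053, 0.1885]
eef_rot: [0.054, -0.705, 0.054, 0.705]
force: [-0.6, 0.4, 0.4]
width: 0.0001
```

```bash
python3 - <<'E'
from h import *
o=stat(); R0=rot(o["eef_rot"]); p0=o["tcp_pos"];
go(R0,p0,frame(81.3,0,1),np.array([.526,-.192,.085]))
E
```

```text
t 25.3667 tcp [ 0.5275 -0.1053  0.1885] F [-0.6  0.4  0.4] w 0.0001 j [-0.315  0.319 -0.115  1.138 -0.    -1.732]
[[-0.001 -0.153 -0.988]
 [ 0.    -0.988  0.153]
 [-1.     0.     0.001]]
 rot total [-0.002   0.0012 -0.    ] n 1 each [-0.002   0.0012 -0.    ] | trans(before rot) [ 0.3449  0.2865 -0.0397] (after) [ 0.345   0.2866 -0.0386] n 4 each before [ 0.0862  0.0716 -0.0099] after [ 0.0862  0.0716 -0.0097]
```

Emit:
{"fn": "jog_arm", "kwargs": {
  "increments": [
    {"translation": [0.02, 0.048, -0.007], "delta_rot": [-0.002, 0.001, 0], "fingers": 0},
    {"translation": [0.05, 0.048, -0.006], "delta_rot": [0, 0, 0], "fingers": 0},
    {"translation": [0.07, 0.048, -0.006], "delta_rot": [0, 0, 0], "fingers": 0},
    {"translation": [0.07, 0.048, -0.006], "delta_rot": [0, 0, 0], "fingers": 0},
    {"translation": [0.07, 0.048, -0.006], "delta_rot": [0, 0, 0], "fingers": 0},
    {"translation": [0.065, 0.047, -0.007], "delta_rot": [0, 0, 0], "fingers": 0},
    {"translation": [0, 0, 0], "delta_rot": [0, 0, 0], "fingers": 0},
    {"translation": [0, 0, 0], "delta_rot": [0, 0, 0], "fingers": 0}
  ]
}}

```text
t: 26.03
tcp_pos: [0.5257, -0.1891, 0.0842]
eef_rot: [0.053, -0.704, 0.052, 0.706]
force: [0.3, 0.6, 0.9]
width: 0.0
```

```bash
python3 - <<'E'
from h import *
o=stat(); R0=rot(o["eef_rot"]); p0=o["tcp_pos"];
go(R0,p0,frame(81.3,0,1),np.array([.526,-.192,.068]))
S=optics.get_image("scene");T=optics.get_image("top")
crop(S,"pics/v1.png",225,205,70,60,11);crop(T,"pics/v2.png",365,165,65,50,12)
E
```

```text
t 26.0333 tcp [ 0.5257 -0.1891  0.0842] F [0.3 0.6 0.9] w 0.0 j [-4.590e-01  4.340e-01 -2.290e-01  9.120e-01  1.000e-03 -1.882e+00]
[[-0.002 -0.148 -0.989]
 [ 0.002 -0.989  0.147]
 [-1.    -0.002  0.003]]
 rot total [0.0036 0.0025 0.0018] n 1 each [0.0036 0.0025 0.0018] | trans(before rot) [ 0.054   0.0095 -0.0024] (after) [ 0.054   0.0094 -0.0023] n 1 each before [ 0.054   0.0095 -0.0024] after [ 0.054   0.0094 -0.0023]
```

View pics/v1.png

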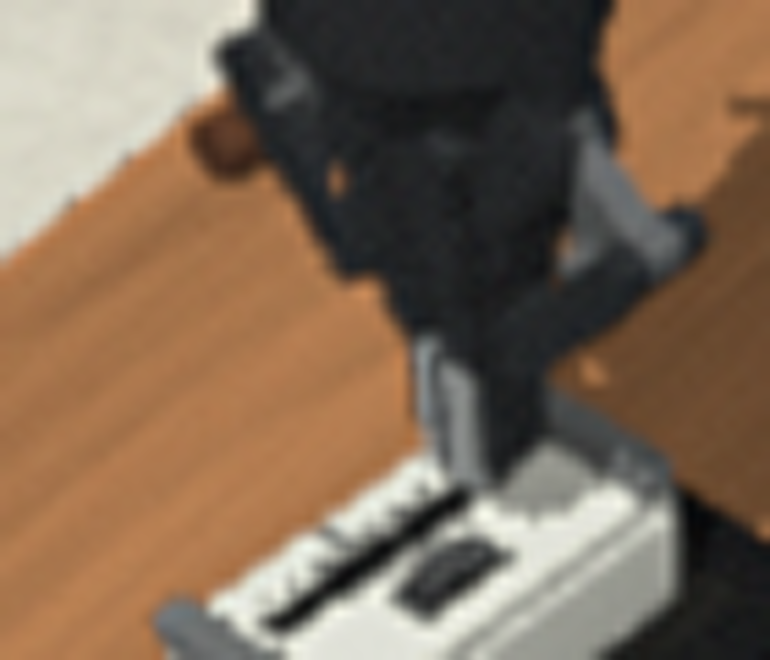

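View pics/v2.png

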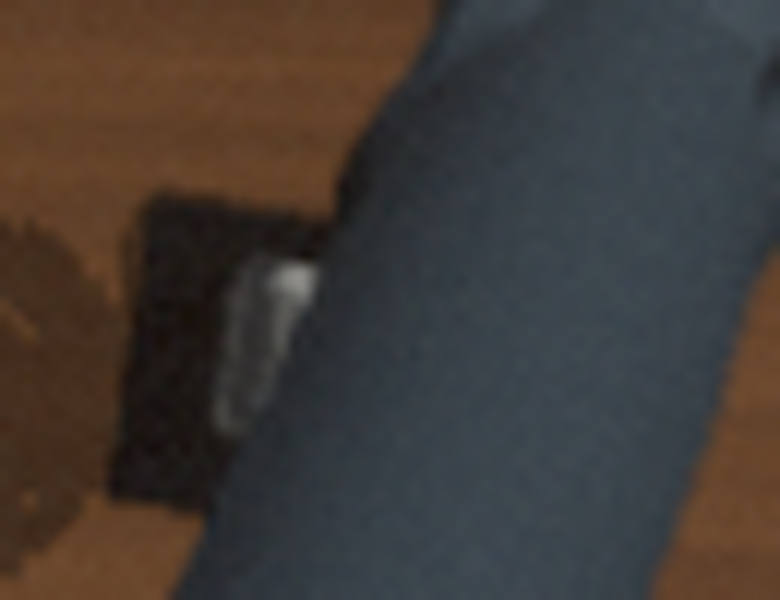

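```bash
python3 - <<'E'
from h import *
S=optics.get_image("scene"); o=sensors.get_obs(); p=o["tcp_pos"]
u=np.array([.151,.988,0]);v=np.array([-.988,.151,0])
for q in (p,p+.011*u,p-.011*u,p+.007*v,p-.007*v): print(((project(S,q)-[225,205])*11).round(0))
E
```

```text
[[489. 454.]]
[[525. 428.]]
[[453. 481.]]
[[467. 440.]]
[[512. 468.]]
```

Emit:
{"fn": "jog_arm", "kwargs": {
  "increments": [
    {"translation": [0.012, 0.006, -0.002], "delta_rot": [0.003, 0.002, 0.002], "fingers": 0},
    {"translation": [0.014, 0.004, 0], "delta_rot": [0, 0, 0], "fingers": 0},
    {"translation": [0.014, 0, 0], "delta_rot": [0, 0, 0], "fingers": 0},
    {"translation": [0.01, 0, 0], "delta_rot": [0, 0, 0], "fingers": 0},
    {"translation": [0, 0, 0], "delta_rot": [0, 0, 0], "fingers": 0},
    {"translation": [0, 0, 0], "delta_rot": [0, 0, 0], "fingers": 0}
  ]
}}

```text
t: 26.68
tcp_pos: [0.527, -0.1936, 0.0706]
eef_rot: [-0.053, 0.706, -0.054, -0.704]
force: [0.6, 0.3, 0.4]
width: 0.0
```

Emit:
{"fn": "jog_arm", "kwargs": {
  "increments": [
    {"translation": [0.004, 0, 0], "delta_rot": [0, 0, 0], "fingers": 0},
    {"translation": [0, 0, 0], "delta_rot": [0, 0, 0], "fingers": 0},
    {"translation": [0, 0, 0], "delta_rot": [0, 0, 0], "fingers": 0}
  ]
}}

```text
t: 26.93
tcp_pos: [0.5274, -0.1938, 0.0698]
eef_rot: [-0.053, 0.706, -0.054, -0.704]
force: [-0.8, -0.3, 0.0]
width: -0.0001
```

Emit:
{"fn": "jog_arm", "kwargs": {
  "increments": [
    {"translation": [0.004, 0, 0], "delta_rot": [0, 0, 0], "fingers": 0},
    {"translation": [0, 0, 0], "delta_rot": [0, 0, 0], "fingers": 0},
    {"translation": [0, 0, 0], "delta_rot": [0, 0, 0], "fingers": 0}
  ]
}}

```text
t: 27.18
tcp_pos: [0.5273, -0.1937, 0.0685]
eef_rot: [-0.053, 0.706, -0.054, -0.704]
force: [-0.9, -0.2, 0.8]
width: 0.0003
```

Emit:
{"fn": "jog_arm", "kwargs": {
  "increments": [
    {"translation": [0.004, 0, 0.009], "delta_rot": [0, 0, 0], "fingers": 0},
    {"translation": [0, 0, 0], "delta_rot": [0, 0, 0], "fingers": 0},
    {"translation": [0.004, 0, 0], "delta_rot": [0, 0, 0], "fingers": 0},
    {"translation": [0, 0, 0], "delta_rot": [0, 0, 0], "fingers": 0},
    {"translation": [0, 0, 0], "delta_rot": [0, 0, 0], "fingers": 0}
  ]
}}

```text
t: 27.6
tcp_pos: [0.5247, -0.1933, 0.0661]
eef_rot: [-0.053, 0.706, -0.054, -0.704]
force: [-0.1, -0.3, -0.6]
width: -0.0
```

Emit:
{"fn": "jog_arm", "kwargs": {
  "increments": [
    {"translation": [0.004, 0, 0], "delta_rot": [0, 0, 0], "fingers": 0},
    {"translation": [0, 0, 0], "delta_rot": [0, 0, 0], "fingers": 0},
    {"translation": [0, 0, 0], "delta_rot": [0, 0, 0], "fingers": 0}
  ]
}}

```text
t: 27.85
tcp_pos: [0.5247, -0.1933, 0.0649]
eef_rot: [-0.053, 0.706, -0.054, -0.704]
force: [0.5, -0.2, 0.5]
width: -0.0001
```

Emit:
{"fn": "jog_arm", "kwargs": {
  "increments": [
    {"translation": [0.002, 0, 0], "delta_rot": [0, 0, 0], "fingers": 0},
    {"translation": [0, 0, 0], "delta_rot": [0, 0, 0], "fingers": 0},
    {"translation": [0, 0, 0], "delta_rot": [0, 0, 0], "fingers": 0}
  ]
}}

```text
t: 28.1
tcp_pos: [0.5247, -0.1933, 0.0643]
eef_rot: [-0.053, 0.706, -0.054, -0.704]
force: [0.7, 0.7, -0.2]
width: -0.0002
```

Emit:
{"fn": "jog_arm", "kwargs": {
  "increments": [
    {"translation": [0.003, 0, 0], "delta_rot": [0, 0, 0], "fingers": 0},
    {"translation": [0, 0, 0], "delta_rot": [0, 0, 0], "fingers": 0},
    {"translation": [0, 0, 0], "delta_rot": [0, 0, 0], "fingers": 0}
  ]
}}

```text
t: 28.35
tcp_pos: [0.5249, -0.1934, 0.0636]
eef_rot: [-0.053, 0.707, -0.054, -0.704]
force: [0.4, -0.6, 0.3]
width: -0.0
```

Emit:
{"fn": "jog_arm", "kwargs": {
  "increments": [
    {"translation": [0.002, 0, 0], "delta_rot": [0, 0, 0], "fingers": 0},
    {"translation": [0, 0, 0], "delta_rot": [0, 0, 0], "fingers": 0},
    {"translation": [0, 0, 0], "delta_rot": [0, 0, 0], "fingers": 0}
  ]
}}

```text
t: 28.6
tcp_pos: [0.5249, -0.1934, 0.0631]
eef_rot: [-0.053, 0.707, -0.054, -0.704]
force: [0.5, -0.6, 3.7]
width: -0.0001
```

Emit:
{"fn": "jog_arm", "kwargs": {
  "increments": [
    {"translation": [0.001, 0, 0], "delta_rot": [0, 0, 0], "fingers": 0},
    {"translation": [0, 0.008, 0], "delta_rot": [0, 0, 0], "fingers": 0},
    {"translation": [0, 0.008, 0], "delta_rot": [0, 0, 0], "fingers": 0},
    {"translation": [0, 0.008, 0], "delta_rot": [0, 0, 0], "fingers": 0},
    {"translation": [0, 0.008, 0], "delta_rot": [0, 0, 0], "fingers": 0}
  ]
}}

```text
t: 29.02
tcp_pos: [0.5233, -0.2029, 0.0627]
eef_rot: [-0.053, 0.707, -0.054, -0.704]
force: [0.0, 2.3, 4.8]
width: 0.0001
```

```bash
python3 - <<'E'
from h import *
o=stat()
S=optics.get_image("scene")
crop(S,"pics/w1.png",225,225,70,60,11)
E
```

```text
t 29.0167 tcp [ 0.5233 -0.2029  0.0627] F [0.  2.3 4.8] w 0.0001 j [-4.830e-01  4.530e-01 -2.600e-01  8.540e-01  1.000e-03 -1.902e+00]
[[ 0.004 -0.151 -0.988]
 [-0.001 -0.989  0.151]
 [-1.     0.001 -0.004]]
```

View pics/w1.png

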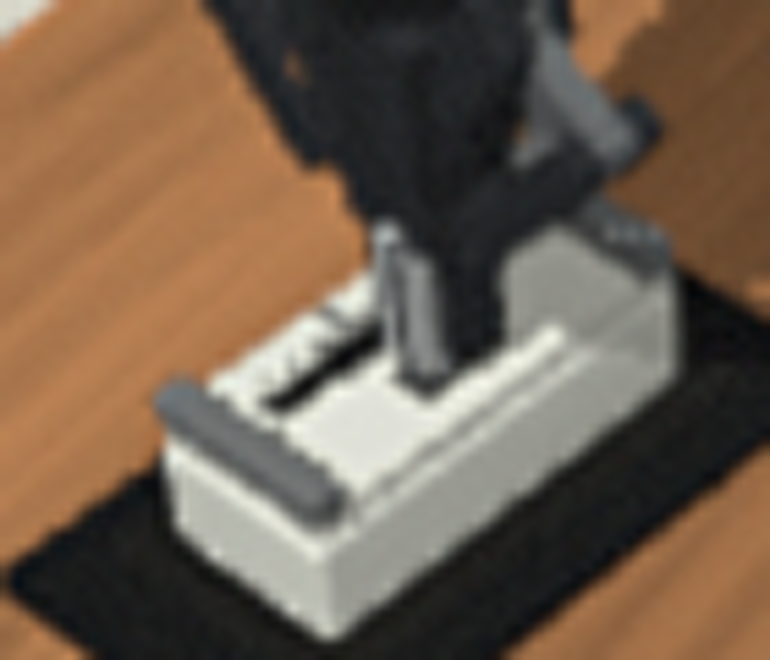

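Emit:
{"fn": "jog_arm", "kwargs": {
  "increments": [
    {"translation": [0, 0.008, 0], "delta_rot": [0, 0, 0], "fingers": 0},
    {"translation": [0, 0.008, 0], "delta_rot": [0, 0, 0], "fingers": 0},
    {"translation": [0, 0.008, 0], "delta_rot": [0, 0, 0], "fingers": 0},
    {"translation": [0, 0.008, 0], "delta_rot": [0, 0, 0], "fingers": 0},
    {"translation": [0, 0.008, 0], "delta_rot": [0, 0, 0], "fingers": 0},
    {"translation": [0, 0, 0], "delta_rot": [0, 0, 0], "fingers": 0}
  ]
}}

```text
t: 29.57
tcp_pos: [0.5212, -0.2155, 0.0623]
eef_rot: [-0.053, 0.706, -0.055, -0.704]
force: [-0.6, -0.6, 2.3]
width: 0.0004
```

Emit:
{"fn": "jog_arm", "kwargs": {
  "increments": [
    {"translation": [-0.03, 0, 0], "delta_rot": [0, 0, 0], "fingers": 0},
    {"translation": [-0.05, -0.04, 0], "delta_rot": [0, 0, 0], "fingers": 0},
    {"translation": [-0.05, -0.08, 0], "delta_rot": [0, 0, 0], "fingers": 0},
    {"translation": [0, -0.09, 0], "delta_rot": [0, 0, 0], "fingers": 0},
    {"translation": [0, -0.09, 0], "delta_rot": [0, 0, 0], "fingers": 0},
    {"translation": [0, 0, 0], "delta_rot": [0, 0, 0], "fingers": 0},
    {"translation": [0, 0, 0], "delta_rot": [0, 0, 0], "fingers": 0}
  ]
}}

```text
t: 30.15
tcp_pos: [0.5348, -0.1246, 0.1017]
eef_rot: [-0.052, 0.706, -0.053, -0.704]
force: [-0.7, -1.0, -0.2]
width: 0.0006
```

```bash
python3 - <<'E'
from h import *
o=stat()
S=optics.get_image("scene")
crop(S,"pics/x1.png",225,225,70,60,11)
E
```

```text
t 30.15 tcp [ 0.5348 -0.1246  0.1017] F [-0.7 -1.  -0.2] w 0.0006 j [-3.440e-01  3.950e-01 -2.390e-01  9.330e-01 -1.000e-03 -1.765e+00]
[[ 0.003 -0.149 -0.989]
 [-0.002 -0.989  0.149]
 [-1.     0.002 -0.004]]
```

View pics/x1.png

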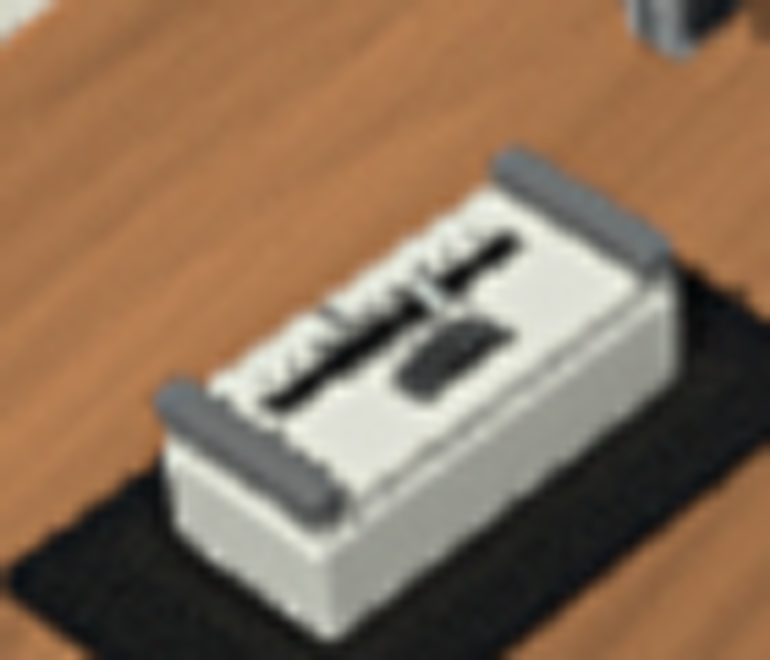

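```bash
python3 - <<'E'
from h import *
o=sensors.get_obs(); R0=rot(o["eef_rot"]); p0=o["tcp_pos"];
go(R0,p0,frame(81.3,0,1),np.array([.5255,-.192,.068]))
E
```

```text
rot total [ 0.001  -0.0036 -0.0018] n 1 each [ 0.001  -0.0036 -0.0018] | trans(before rot) [ 0.1126  0.2234 -0.002 ] (after) [ 0.1121  0.2236 -0.0026] n 2 each before [ 0.0563  0.1117 -0.001 ] after [ 0.0561  0.1118 -0.0013]
```

Emit:
{"fn": "jog_arm", "kwargs": {
  "increments": [
    {"translation": [0, 0.056, -0.001], "delta_rot": [0.001, -0.003, -0.002], "fingers": 0},
    {"translation": [0, 0.056, -0.001], "delta_rot": [0, 0, 0], "fingers": 0},
    {"translation": [0, 0.056, 0], "delta_rot": [0, 0, 0], "fingers": 0},
    {"translation": [0.02, 0.055, 0], "delta_rot": [0, 0, 0], "fingers": 0},
    {"translation": [0.04, 0, 0], "delta_rot": [0, 0, 0], "fingers": 0},
    {"translation": [0.03, 0, 0], "delta_rot": [0, 0, 0], "fingers": 0},
    {"translation": [0.02, 0, 0], "delta_rot": [0, 0, 0], "fingers": 0},
    {"translation": [0, 0, 0], "delta_rot": [0, 0, 0], "fingers": 0},
    {"translation": [0, 0, 0], "delta_rot": [0, 0, 0], "fingers": 0}
  ]
}}

```text
t: 30.95
tcp_pos: [0.5248, -0.1915, 0.068]
eef_rot: [0.054, -0.705, 0.053, 0.705]
force: [0.0, 0.8, -0.3]
width: -0.0
```

Emit:
{"fn": "jog_arm", "kwargs": {
  "increments": [
    {"translation": [0.007, 0, 0], "delta_rot": [0, 0, 0], "fingers": 0},
    {"translation": [0.006, 0, 0], "delta_rot": [0, 0, 0], "fingers": 0},
    {"translation": [0, 0, 0], "delta_rot": [0, 0, 0], "fingers": 0},
    {"translation": [0, 0, 0], "delta_rot": [0, 0, 0], "fingers": 0}
  ]
}}

```text
t: 31.28
tcp_pos: [0.5256, -0.1917, 0.0648]
eef_rot: [-0.054, 0.705, -0.054, -0.705]
force: [-0.6, -0.3, -0.1]
width: -0.0001
```

Emit:
{"fn": "jog_arm", "kwargs": {
  "increments": [
    {"translation": [0.003, 0, 0], "delta_rot": [0, 0, 0], "fingers": 0},
    {"translation": [0, 0, 0], "delta_rot": [0, 0, 0], "fingers": 0},
    {"translation": [0, 0, 0], "delta_rot": [0, 0, 0], "fingers": 0}
  ]
}}

```text
t: 31.53
tcp_pos: [0.5255, -0.1918, 0.0638]
eef_rot: [-0.054, 0.705, -0.054, -0.705]
force: [-0.0, -0.3, 0.3]
width: -0.0
```

Emit:
{"fn": "jog_arm", "kwargs": {
  "increments": [
    {"translation": [0.003, 0, 0], "delta_rot": [0, 0, 0], "fingers": 0},
    {"translation": [0, 0, 0], "delta_rot": [0, 0, 0], "fingers": 0},
    {"translation": [0, 0, 0], "delta_rot": [0, 0, 0], "fingers": 0}
  ]
}}

```text
t: 31.78
tcp_pos: [0.5256, -0.1919, 0.0631]
eef_rot: [-0.054, 0.706, -0.054, -0.705]
force: [-0.3, 1.3, 3.2]
width: 0.0001
```

Emit:
{"fn": "jog_arm", "kwargs": {
  "increments": [
    {"translation": [0.001, 0, 0], "delta_rot": [0, 0, 0], "fingers": 0},
    {"translation": [0, 0.008, 0], "delta_rot": [0, 0, 0], "fingers": 0},
    {"translation": [0, 0.008, 0], "delta_rot": [0, 0, 0], "fingers": 0},
    {"translation": [0, 0.008, 0], "delta_rot": [0, 0, 0], "fingers": 0},
    {"translation": [0, 0.008, 0], "delta_rot": [0, 0, 0], "fingers": 0},
    {"translation": [0, 0.008, 0], "delta_rot": [0, 0, 0], "fingers": 0},
    {"translation": [0, 0.008, 0], "delta_rot": [0, 0, 0], "fingers": 0},
    {"translation": [0, 0.008, 0], "delta_rot": [0, 0, 0], "fingers": 0},
    {"translation": [0, 0.008, 0], "delta_rot": [0, 0, 0], "fingers": 0},
    {"translation": [0, 0.008, 0], "delta_rot": [0, 0, 0], "fingers": 0},
    {"translation": [0, 0, 0], "delta_rot": [0, 0, 0], "fingers": 0},
    {"translation": [0, 0, 0], "delta_rot": [0, 0, 0], "fingers": 0}
  ]
}}

```text
t: 32.78
tcp_pos: [0.522, -0.2139, 0.0623]
eef_rot: [-0.054, 0.705, -0.054, -0.705]
force: [-1.1, -1.2, 3.3]
width: 0.0
```

Emit:
{"fn": "jog_arm", "kwargs": {
  "increments": [
    {"translation": [-0.03, 0, 0], "delta_rot": [0, 0, 0], "fingers": 0},
    {"translation": [-0.05, -0.04, 0], "delta_rot": [0, 0, 0], "fingers": 0},
    {"translation": [-0.05, -0.08, 0], "delta_rot": [0, 0, 0], "fingers": 0},
    {"translation": [0, -0.09, 0], "delta_rot": [0, 0, 0], "fingers": 0},
    {"translation": [0, -0.09, 0], "delta_rot": [0, 0, 0], "fingers": 0},
    {"translation": [0, 0, 0], "delta_rot": [0, 0, 0], "fingers": 0},
    {"translation": [0, 0, 0], "delta_rot": [0, 0, 0], "fingers": 0}
  ]
}}

```text
t: 33.37
tcp_pos: [0.5356, -0.1231, 0.1017]
eef_rot: [-0.053, 0.705, -0.053, -0.705]
force: [-0.1, 1.3, -0.6]
width: -0.0006
```

```bash
python3 - <<'E'
from h import *
o=stat()
S=optics.get_image("scene")
crop(S,"pics/y1.png",235,230,45,37,17)
crop(optics.get_image("top"),"pics/y2.png",380,183,36,26,22)
E
```

```text
t 33.3667 tcp [ 0.5356 -0.1231  0.1017] F [-0.1  1.3 -0.6] w -0.0006 j [-3.420e-01  3.990e-01 -2.330e-01  9.380e-01  1.000e-03 -1.762e+00]
[[ 0.    -0.15  -0.989]
 [ 0.001 -0.989  0.15 ]
 [-1.    -0.001 -0.   ]]
```

View pics/y1.png

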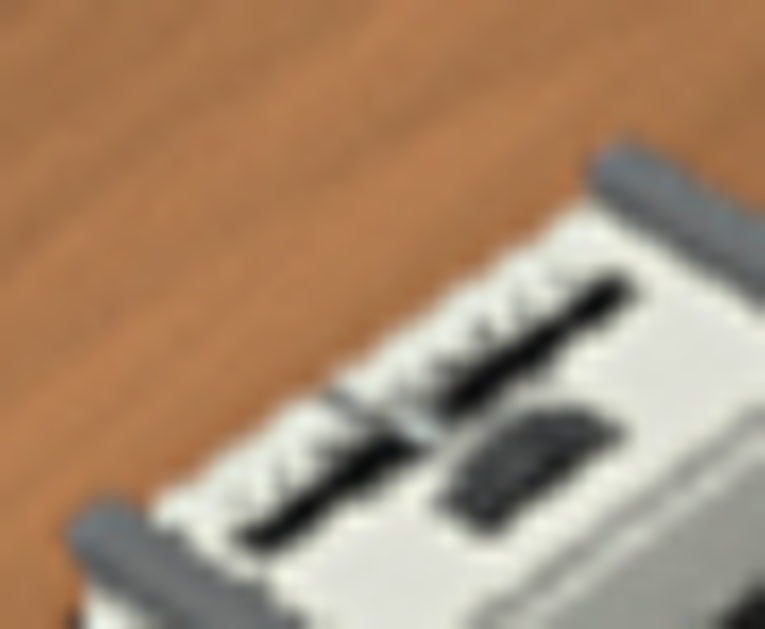

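View pics/y2.png

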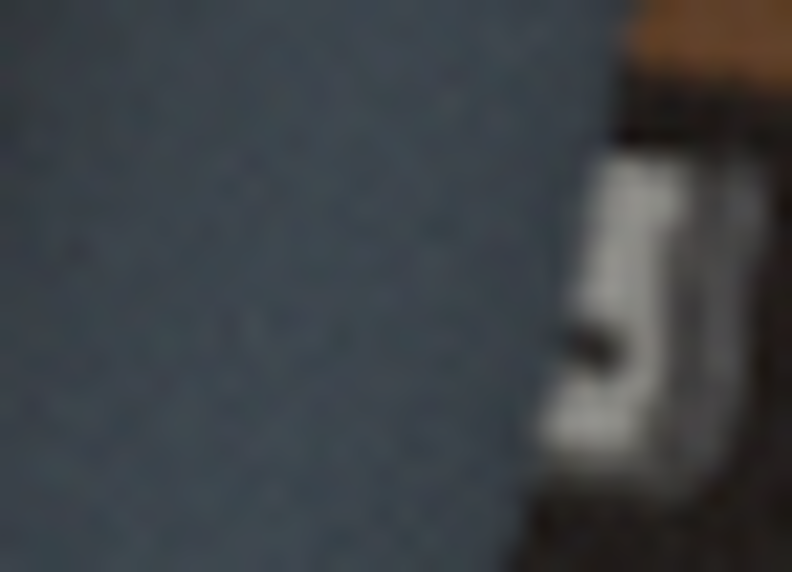

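```bash
cat >> h.py <<'E'
def face(d,name,c=(.5125,-.2015),z=.058):
    w=np.radians(81.3); X=-np.array([np.cos(w),np.sin(w)]); Y=np.array([-np.sin(w),np.cos(w)]) # dimmer x, y
    xs=np.linspace(-.055,.055,771); ys=np.linspace(.028,-.028,393)
    gx,gy=np.meshgrid(xs,ys); P=np.stack([c[0]+gx*X[0]+gy*Y[0],c[1]+gx*X[1]+gy*Y[1],np.full(gx.shape,z)],-1).reshape(-1,3)
    m=project(d,P).reshape(*gx.shape,2).astype(np.float32)
    cv2.imwrite(name,cv2.remap(d["frame"][:,:,::-1].copy(),m[...,0],m[...,1],cv2.INTER_CUBIC))
E
python3 - <<'E'
from h import *
face(optics.get_image("scene"),"pics/f1.png")
E
```

```text
(no output)
```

View pics/f1.png

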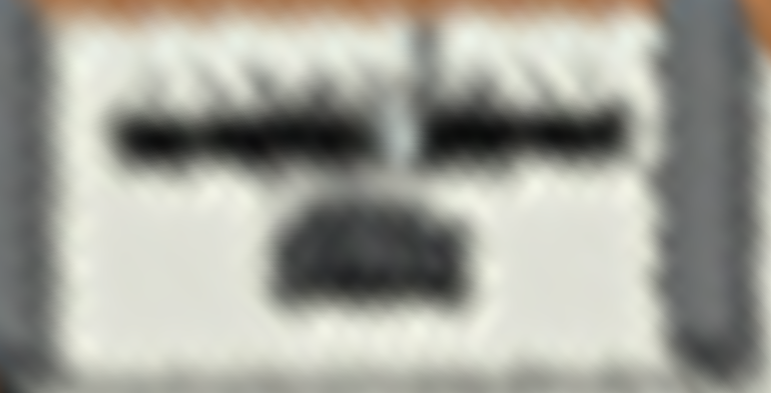

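```bash
python3 - <<'E'
from h import *
o=sensors.get_obs(); R0=rot(o["eef_rot"]); p0=o["tcp_pos"];
go(R0,p0,frame(81.3,0,1),np.array([.5242,-.2,.068]))
E
```

```text
rot total [-0.0016 -0.0006  0.0006] n 1 each [-0.0016 -0.0006  0.0006] | trans(before rot) [ 0.1114  0.2531 -0.0005] (after) [ 1.116e-01  2.530e-01 -2.000e-04] n 3 each before [ 0.0371  0.0844 -0.0002] after [ 0.0372  0.0843 -0.0001]
```

Emit:
{"fn": "jog_arm", "kwargs": {
  "increments": [
    {"translation": [0, 0.063, 0], "delta_rot": [-0.001, 0, 0], "fingers": 0},
    {"translation": [0, 0.063, 0], "delta_rot": [0, 0, 0], "fingers": 0},
    {"translation": [0, 0.063, 0], "delta_rot": [0, 0, 0], "fingers": 0},
    {"translation": [0.02, 0.064, 0], "delta_rot": [0, 0, 0], "fingers": 0},
    {"translation": [0.04, 0, 0], "delta_rot": [0, 0, 0], "fingers": 0},
    {"translation": [0.03, 0, 0], "delta_rot": [0, 0, 0], "fingers": 0},
    {"translation": [0.02, 0, 0], "delta_rot": [0, 0, 0], "fingers": 0},
    {"translation": [0, 0, 0], "delta_rot": [0, 0, 0], "fingers": 0},
    {"translation": [0.006, 0, 0], "delta_rot": [0, 0, 0], "fingers": 0},
    {"translation": [0.006, 0, 0], "delta_rot": [0, 0, 0], "fingers": 0},
    {"translation": [0, 0, 0], "delta_rot": [0, 0, 0], "fingers": 0},
    {"translation": [0, 0, 0], "delta_rot": [0, 0, 0], "fingers": 0}
  ]
}}

```text
t: 34.52
tcp_pos: [0.5246, -0.199, 0.0652]
eef_rot: [-0.054, 0.706, -0.053, -0.705]
force: [0.2, 1.0, 0.2]
width: 0.0002
```

Emit:
{"fn": "jog_arm", "kwargs": {
  "increments": [
    {"translation": [0.003, 0, 0], "delta_rot": [0, 0, 0], "fingers": 0},
    {"translation": [0.003, 0, 0], "delta_rot": [0, 0, 0], "fingers": 0},
    {"translation": [0, 0, 0], "delta_rot": [0, 0, 0], "fingers": 0},
    {"translation": [0, 0, 0], "delta_rot": [0, 0, 0], "fingers": 0}
  ]
}}

```text
t: 34.85
tcp_pos: [0.5247, -0.1993, 0.0634]
eef_rot: [-0.054, 0.706, -0.053, -0.704]
force: [0.7, 0.4, 2.3]
width: -0.0
```

Emit:
{"fn": "jog_arm", "kwargs": {
  "increments": [
    {"translation": [0.002, 0, 0], "delta_rot": [0, 0, 0], "fingers": 0},
    {"translation": [0, 0, 0], "delta_rot": [0, 0, 0], "fingers": 0},
    {"translation": [0, 0.006, 0], "delta_rot": [0, 0, 0], "fingers": 0},
    {"translation": [0, 0.006, 0], "delta_rot": [0, 0, 0], "fingers": 0},
    {"translation": [0, 0.006, 0], "delta_rot": [0, 0, 0], "fingers": 0},
    {"translation": [0, 0, 0], "delta_rot": [0, 0, 0], "fingers": 0},
    {"translation": [0, 0, 0], "delta_rot": [0, 0, 0], "fingers": 0}
  ]
}}

```text
t: 35.43
tcp_pos: [0.5238, -0.205, 0.0627]
eef_rot: [-0.054, 0.706, -0.054, -0.705]
force: [0.1, 1.2, 4.3]
width: -0.0001
```

Emit:
{"fn": "jog_arm", "kwargs": {
  "increments": [
    {"translation": [-0.03, 0, 0], "delta_rot": [0, 0, 0], "fingers": 0},
    {"translation": [-0.06, 0, 0], "delta_rot": [0, 0, 0], "fingers": 0},
    {"translation": [-0.08, -0.08, 0], "delta_rot": [0, 0, 0], "fingers": 0},
    {"translation": [-0.08, -0.1, 0], "delta_rot": [0, 0, 0], "fingers": 0},
    {"translation": [-0.08, -0.1, 0], "delta_rot": [0, 0, 0], "fingers": 0},
    {"translation": [-0.08, -0.1, 0], "delta_rot": [0, 0, 0], "fingers": 0},
    {"translation": [-0.08, -0.1, 0], "delta_rot": [0, 0, 0], "fingers": 0},
    {"translation": [0, -0.1, 0], "delta_rot": [0, 0, 0], "fingers": 0},
    {"translation": [0, 0, 0], "delta_rot": [0, 0, 0], "fingers": 0},
    {"translation": [0, 0, 0], "delta_rot": [0, 0, 0], "fingers": 0}
  ]
}}

```text
t: 36.27
tcp_pos: [0.5493, -0.0317, 0.2098]
eef_rot: [-0.053, 0.705, -0.053, -0.705]
force: [-0.4, -0.1, 0.2]
width: -0.0003
```

```bash
python3 - <<'E'
from h import *
stat()
S=optics.get_image("scene");T=optics.get_image("top")
face(S,"pics/f2.png"); face(T,"pics/f3.png")
cv2.imwrite("pics/end.png",S["frame"][:,:,::-1]); cv2.imwrite("pics/endt.png",T["frame"][:,:,::-1])
E
```

```text
t 36.2667 tcp [ 0.5493 -0.0317  0.2098] F [-0.4 -0.1  0.2] w -0.0003 j [-0.173  0.333 -0.039  1.199  0.    -1.595]
[[ 0.    -0.148 -0.989]
 [-0.    -0.989  0.148]
 [-1.    -0.    -0.   ]]
```

View pics/f2.png

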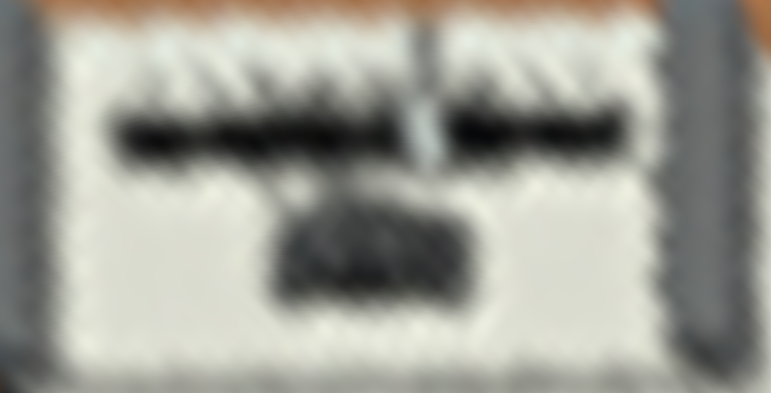

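View pics/f3.png

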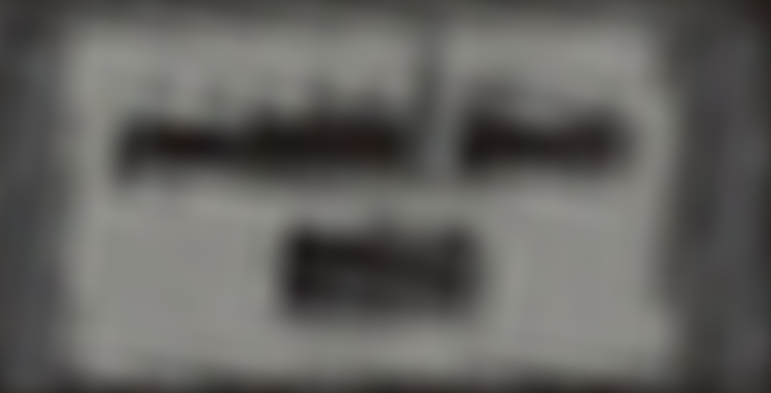

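View pics/end.png

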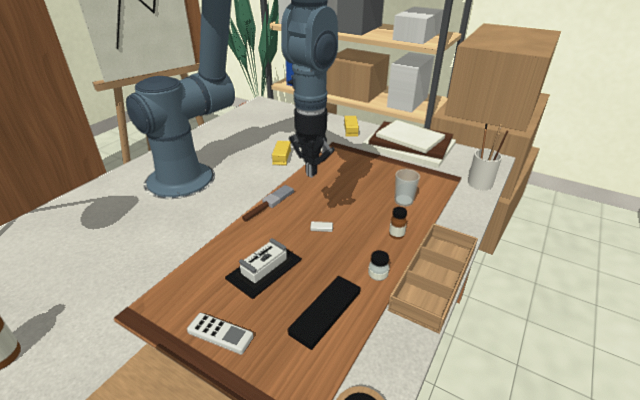

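View pics/endt.png

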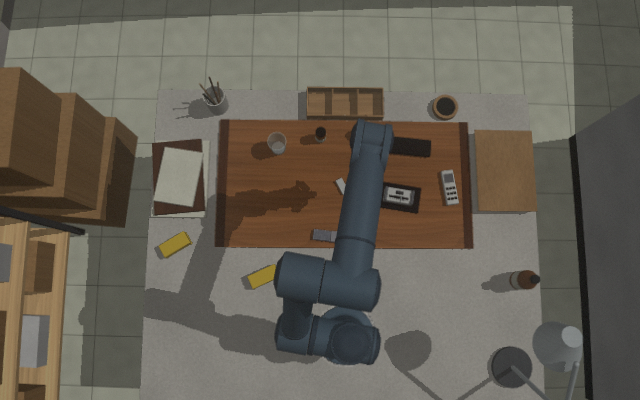

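```bash
python3 -c "
from cell import order; print(order.finish_job())"
```

```text
the job is handed in; nothing more can be done
None
```

The dimmer is lying face up on its charging pad with the pointer at the long tick, and the job is handed in (no verdict was reported). It took about 36 s of the 72 s allowed.

**What I did:** I turned the dimmer over in two 90° steps, standing it on its end on the pad in between. I set it down, let go, then rolled the thumbwheel in three light strokes; the force readings stayed at or below about 5 N.

**Last checks, from the camera images:**
- **Position:** the dimmer's centre was about 3 mm from the pad's centre, and its length was parallel to the pad within about 1°. I measured this before rolling the wheel. It looked unmoved afterwards, but I did not measure it again.
- **Pointer:** it was level with the long tick to within about 0.5 mm in both cameras.
- **Bystanders:** all looked to be in their original places by eye; I did not measure them.
- **Arm:** it was raised clear of everything.

**What disagreed:** the two cameras differed by up to 6–7 mm on some points. I averaged them and used force readings to find contact heights. No check failed.

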